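# Zero the leak tester through its recessed button

## Task

Re-zero the leak tester: pull its drawer out to its stop, take the orange stylus from its aluminium stand, and with its tip press the blue button, deep in its blue-ringed hole in the drawer, fully down and hold it there for about one second. Then stand the stylus upright in its stand again with its collar resting on the stand, and leave the drawer fully out; do not press the red button, and leave everything else on the bench where it is.

Things in the scene. Friction and masses are not known exactly. Their poses are not given: they have to be found in the camera images.
- tester: leak tester, fixed: white case 210 mm deep (its x), 220 wide (its y), 100 high, one grey-fronted drawer towards the robot; a display 50 deep, 200 wide, 110 high stands on top at the rear. Origin: centre of the underside; x points from the drawer front to the rear, z up; the drawer opens along -x. Its yaw varies.
- tester_drawer0 (a joint): drawer of the tester, in m: 0 closed, grows as it slides out, 0.142 at its stop
- tester_drawer0_handle (a point): middle of the drawer's handle: a level steel bar 11 mm thick, 110 mm long along the tester's y, 74 mm above the bench (26 mm below the case top), 35 mm in front of the drawer's face (29 mm free gap); moves with the drawer
- zero_mouth (a point): centre of the mouth of the blue-ringed hole, z up: 17 mm wide, upright, in the flat white top of a block 90 x 150 mm in the drawer, 62 mm above the bench (the drawer's walls reach 78 mm). The blue button's cap, 14 mm wide, lies 12 mm below the mouth. It lies 113 mm behind the handle, 36 mm to the tester's +y; inside the case until the drawer is pulled out
- zero_button (a joint): blue button in the hole, in m: 0 up, 0.005 fully down (about 5 N); springs back
- erase_mouth (a point): mouth of the same hole with a red ring, 72 mm to the tester's -y of the blue one: not to be pressed
- erase_button (a joint): red button in the red-ringed hole, in m: 0 up, 0.005 fully down; springs back
- holder: stand of the stylus, fixed: aluminium block 70 x 70 mm, 80 high, with one upright hole from the top, 21 mm wide, 70 deep. Origin: centre of the underside, z up
- holder_mouth (a point): centre of the hole's mouth on the stand's top
- stylus: stylus, loose, 80 g, round, 132 mm long, standing in its stand. Origin at its tip, z along it towards the handle. From the tip: steel tip 6 mm thick to 24 mm, steel shaft 12 mm thick to 65 mm, orange collar 34 mm wide from 65 to 70 mm, orange handle 16 mm thick from 70 to 132 mm. The collar rests on the stand, the shaft hangs in its hole
- stylus_tip (a point): the stylus's tip (its origin)
- stylus_collar (a point): middle of the underside of the stylus's collar, 65 mm from the tip
- stylus_grip (a point): middle of the stylus's handle, 100 mm from the tip: good to grip
- bottle: white bottle with blue cap, loose, 68 mm wide, 160 high, origin under its centre
- terminal_a: white ceramic terminal with six copper studs, loose, 50 x 70 mm, 34 high, origin under its centre
- terminal_b: another such terminal
- spanner: steel spanner lying along its x, loose, about 180 mm long, origin under its middle
- master: brass leak master with a neck, loose, 52 mm wide, 75 high, origin under its centre
Not all that is in view belongs to the job. Of the things that look like the stylus, the smaller one is meant. Of the things shaped like the holder, the aluminium one is meant.

How it is judged (in metres and radians):
On the way, in this order (a step that is already met when the one before it is completed fails the run):
1. the drawer is out at its stop (value of joint tester_drawer0 above 0.134 m), for 0.2 s.
2. the blue button is held down by the stylus's tip in its hole (value of joint zero_button above 0.0038 m and horizontal distance between stylus_tip and zero_mouth below 0.009 m and contact force between stylus and tester above 0.5 N), for 0.6 s.
At the end, for the whole second after the job is handed in: the drawer is out at its stop (within 12 mm); the blue button is up again; the stylus stands upright (within 7 degrees) at rest in the hole of its stand, its collar resting on the stand (within 4 mm) (value of joint tester_drawer0 above 0.13 m and value of joint zero_button below 0.0012 m and angle between stylus's own z axis and vertical below 0.12 rad and horizontal distance between stylus_collar and holder_mouth below 0.008 m and z of stylus_collar in the frame of holder_mouth between -0.004 and 0.004 m and linear speed of stylus below 0.02 m/s); the robot touches nothing.
It fails at once if the red button is pressed (value of joint erase_button above 0.003 m).
It fails at once if another loose thing on the bench is moved more than 25 mm (distance of any of bottle, terminal_a, terminal_b, spanner, master from where it was at the start of the episode above 0.025 m).
It also fails if it takes over 67 s, if anything falls off the work surface, if the arm or the gripper's body presses on something with over 40 N, if the wrist force passes 120 N, or if a joint passes its speed limit or range.

## Robot

A 6-joint arm with a two-finger parallel gripper is mounted at the origin on the work surface. World frame = base frame: x ahead of the robot, y to its left, z up, the work surface at z = 0. Lengths are in mm, angles in degrees, forces in N, time in s.
With the tool pointing down it reaches from about 300 to 850 mm from the base axis. Payload 4.2 kg.
Tool frame: the origin (TCP) lies midway between the tips of the shut fingers; the grasp point (between the pads) lies 19 mm behind it; x points along the fingers, y is the direction in which the jaws open and shut, and the axes are right-handed (so a half turn about x gives the same grasp; the last joint's range is limited). The gripper opens to 91 mm and grips with 3 to 60 N. Pads are 32 mm wide; open, the fingers measure 118 mm over their backs; the gripper's body (76 mm by 178 mm) begins 60 mm behind the grasp point.
Start: joints at [64.916, 18.312, 89.639, -0, 72.044, -1.146], TCP at [233.311, 525.556, 213.976] pointing down, gripper open.
Joint ranges: [-177.97, 177.97], [-48.28, 115.42], [12.27, 149.76], [-77.06, 257.06], [2.81, 150.46], [-146.56, 146.56]. Speed limits (degrees/s): [147.25, 147.25, 180, 180, 180, 180].

## Interface

Orientations are given as [roll, pitch, yaw] about the fixed x, y, z axes, in that order (R = Rz(yaw) Ry(pitch) Rx(roll)).
In Python, from workcell import * gives the robot as it stands.
- The arm moves only by the shell command python3 -m handwheel 'ROWS' [FORCE]. ROWS is a JSON object of lists of equal length, an entry for each row: "gripper": the closure, from 0 (fully open) to 1 (shut); "offset": the shift along the tool's x, y, z in mm, a list of three; "rot": the turn, a rotation vector about the tool's x, y, z in degrees, a list of three. A call has 1 to 5 rows; each row is the pose to reach, as a shift and turn from the pose commanded when the call began, along the tool's axes at that moment; what a row does not reach only later rows make up. A row lasts 1/12 s, in which the tool goes at most 41.7 mm and 7.16 degrees, less where a joint would pass 70% of its speed; a pose out of reach is approached as far as the arm can. A call with a gripper value outside its range is refused whole. The fingers move at their own pace and stop on an object; FORCE is the grip in N (left out, the last holds). Time passes only in rows, so rows that repeat a pose let the fingers close. It gives the time, the measured TCP pose, the force and the opening at its end, in the units of the state.
- state(): the state, without advancing time (a new reading comes with each control period).
- grab_frame(name): name is "scene" or "side" or "wrist"; returns the picture (384x512x3 uint8, red, green, blue); there is no depth.
- camera_params(name): a dict with "fx", "fy", "cx", "cy" (pixels), "position" and "attitude" of the camera in the world; the wrist camera has in their place "hand_eye" (4x4, takes a point from camera to tool coordinates, whose origin is the TCP and whose axes are the tool frame's). Camera axes: x right, y up, looking along -z (the intrinsics and any distortion apply to the point x, -y, -z); pixel columns grow to the right and rows downward; lengths in mm; the calibration is good to about 2 mm. A picture is of the moment at which its call begins: read the wrist's pose just before it. camera_params takes no time and is no camera call.
- job_done(): hands the job in, once; it reports no verdict.
The state is a dict: "time_s": time; "qpos": joint angles; "qvel": joint speeds; "effort": joint torques, N m; "ee_pos": TCP position; "ee_rot": TCP orientation; "force": force on the tool from outside, world axes, zero at the start; "torque": the same for the moment, N m; "gripper_width": finger opening in mm.
Only numpy, scipy, OpenCV 4.12 (cv2) and the standard library are available. Lean on these libraries where they do the work, as an engineer would, in place of code of your own. Each camera call takes 0.05 s, during which the arm holds its last target.

## Working session

There is one attempt and no reset: what is moved stays moved. The work goes in short steps, Python scripts to look and compute and a shell command to move; the robot and the scene stay as the last step left them, time stands still between calls to the robot, and variables do not carry over. Pictures are saved under pics/ and viewed, and the job is handed in when it is done.

```bash
ls; mkdir -p pics; python3 - <<'E'
from workcell import *
import cv2
print(state())
for n in ("scene","side","wrist"):
    im=grab_frame(n); cv2.imwrite(f"pics/{n}0.png",im[:,:,::-1]); print(n,camera_params(n))
E
```

```text
pics
{'time_s': 0.0, 'qpos': array([ 6.49149593e+01,  1.83496864e+01,  8.97098280e+01, -1.15581881e-03,
        7.20433685e+01, -1.14659816e+00]), 'qvel': array([-0.06892865, -0.07847903,  0.0447483 , -0.05215263, -0.09258526,
        0.06651423]), 'effort': array([-1.53909859e-03, -4.12456298e+01, -2.31971580e+01,  7.25950976e-02,
        4.58568195e-02, -1.57621894e-04]), 'ee_pos': array([233.09347115, 525.04948663, 213.11669876]), 'ee_rot': array([ -90.53465324,   89.89711122, -114.47273847]), 'force': array([0.43845531, 0.81802949, 0.18802822]), 'torque': array([-0.01038374,  0.00303176, -0.00161076]), 'gripper_width': 91.08368293988153}
scene {'fx': 370.6097618404273, 'fy': 370.6097618404273, 'cx': 252.94772671627683, 'cy': 196.83986018100452, 'position': array([1061.58831265,  471.0602229 ,  928.61164611]), 'attitude': array([ 39.15742056,  -0.36998305, 132.12234121])}
side {'fx': 443.9076154143138, 'fy': 443.9076154143138, 'cx': 253.88109188463085, 'cy': 187.12624423896344, 'position': array([  87.74522174, -777.86094728, 1033.99436777]), 'attitude': array([ 44.48863666,  -1.20280796, -28.32263243])}
wrist {'fx': 271.29463133748374, 'fy': 271.29463133748374, 'cx': 257.445540559111, 'cy': 189.91736202476173, 'hand_eye': array([[-1.09257159e-03,  2.66698806e-01, -9.63779307e-01,
        -1.70460122e+02],
       [ 9.99999264e-01,  7.99090812e-04, -9.12505818e-04,
         2.49863108e-01],
       [ 5.26782977e-04, -9.63779595e-01, -2.66699483e-01,
        -7.50325917e+01],
       [ 0.00000000e+00,  0.00000000e+00,  0.00000000e+00,
         1.00000000e+00]])}
```

View pics/scene0.png

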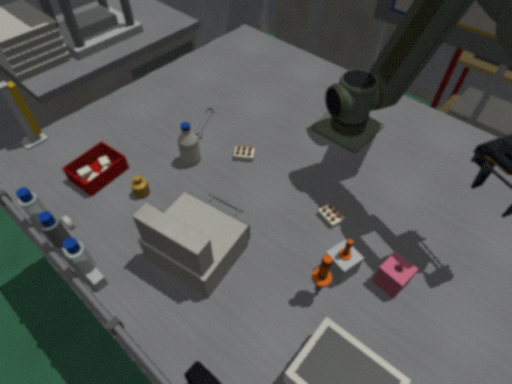

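View pics/side0.png

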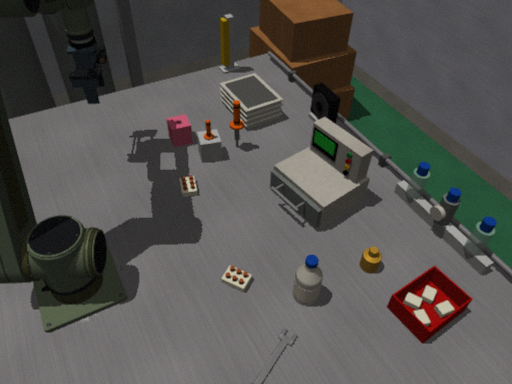

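View pics/wrist0.png

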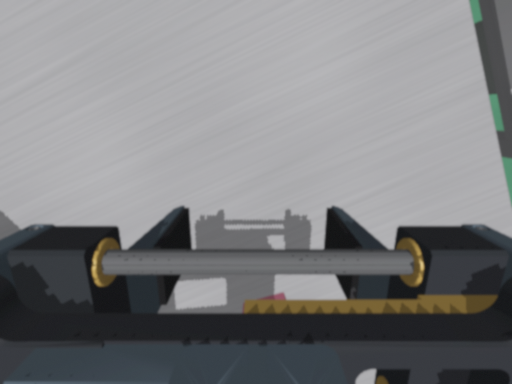

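Candidates for the stylus are the small orange one in the grey stand (scene (346,247), side (209,128)) and the larger orange one (scene (322,272), side (237,112)). Stands are the aluminium block (scene (345,257), side (208,147)) and the pink block (scene (397,273), side (179,130)). I choose the smaller stylus in the aluminium block and check it in crops.

```bash
cat > h.py <<'E'
import numpy as np, cv2
from scipy.spatial.transform import Rotation as R
from workcell import *
def cam(n,st=None):
    p=camera_params(n)
    if n=="wrist":
        st=st or state()
        Rt=R.from_euler('xyz',st['ee_rot'],degrees=True).as_matrix(); H=p['hand_eye']
        return p,Rt@H[:3,:3],Rt@H[:3,3]+st['ee_pos']
    return p,R.from_euler('xyz',p['attitude'],degrees=True).as_matrix(),np.array(p['position'])
def ray(c,uv):
    p,Rc,o=c
    d=Rc@np.array([(uv[0]-p['cx'])/p['fx'],-(uv[1]-p['cy'])/p['fy'],-1.]); return o,d/np.linalg.norm(d)
def onz(c,uv,z):
    o,d=ray(c,uv); return o+d*(z-o[2])/d[2]
def proj(c,X):
    p,Rc,o=c; q=Rc.T@(np.asarray(X,float)-o); return np.array([p['cx']+p['fx']*q[0]/-q[2],p['cy']-p['fy']*q[1]/-q[2]])
def tri(c1,u1,c2,u2):
    o1,d1=ray(c1,u1);o2,d2=ray(c2,u2)
    t=np.linalg.lstsq(np.c_[d1,-d2],o2-o1,rcond=None)[0]
    a,b=o1+d1*t[0],o2+d2*t[1]; return (a+b)/2,np.linalg.norm(a-b)
E
python3 - <<'E'
import cv2,numpy as np
s=cv2.imread('pics/scene0.png');d=cv2.imread('pics/side0.png')
a=cv2.resize(s[220:310,300:430],None,fx=5,fy=5,interpolation=cv2.INTER_CUBIC)
b=cv2.resize(d[85:175,150:280],None,fx=5,fy=5,interpolation=cv2.INTER_CUBIC)
cv2.imwrite('pics/ca.png',a);cv2.imwrite('pics/cb.png',b)
a=cv2.resize(s[180:310,120:260],None,fx=4,fy=4,interpolation=cv2.INTER_CUBIC)
b=cv2.resize(d[115:235,255:380],None,fx=5,fy=5,interpolation=cv2.INTER_CUBIC)
cv2.imwrite('pics/cc.png',a);cv2.imwrite('pics/cd.png',b)
for n,im in(('scene',s),('side',d)):
    h=cv2.cvtColor(im,cv2.COLOR_BGR2HSV)
    m=cv2.inRange(h,(3,170,100),(14,255,255))
    k,l,st,c=cv2.connectedComponentsWithStats(m)
    for i in range(1,k):
        if st[i,4]>15: print(n,st[i],c[i])
E
```

```text
scene [348 239   5   6  23] [349.86956522 241.39130435]
scene [340 250  10   9  46] [344.7826087  254.86956522]
scene [323 255   9   9  58] [327.         258.98275862]
scene [313 268  19  18 170] [322.12941176 278.18235294]
side [234 101   6   4  20] [236.3  102.35]
side [230 120  14   9  59] [235.15254237 125.28813559]
side [204 133   9   7  28] [207.5        136.53571429]
```

View pics/ca.png

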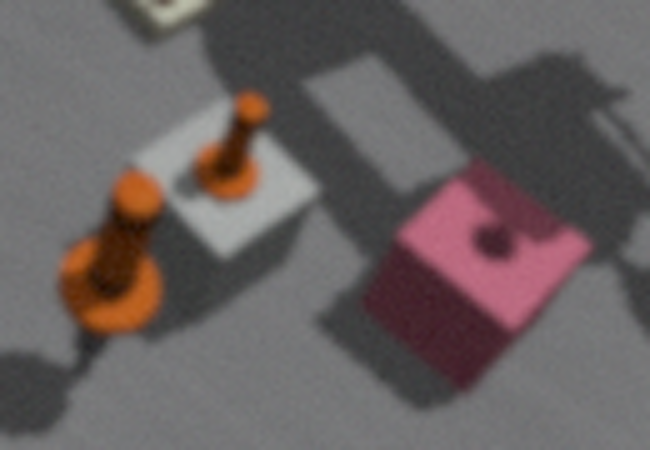

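View pics/cb.png

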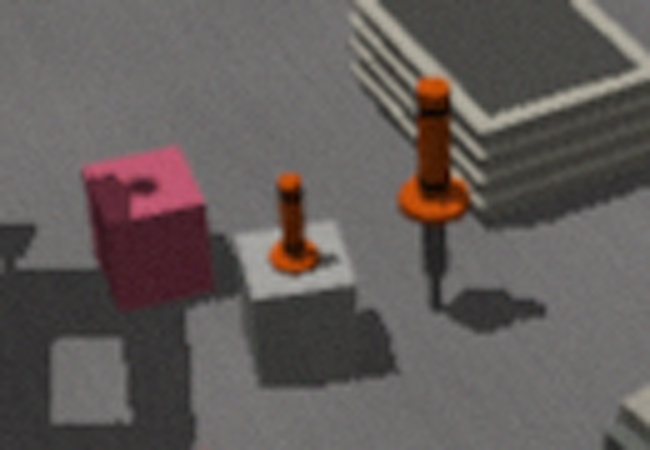

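View pics/cc.png

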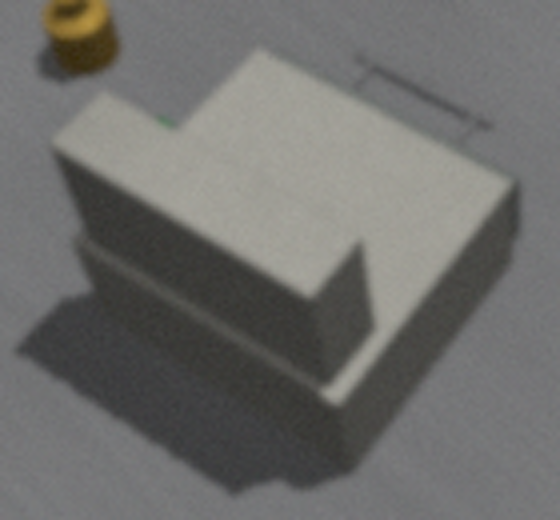

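View pics/cd.png

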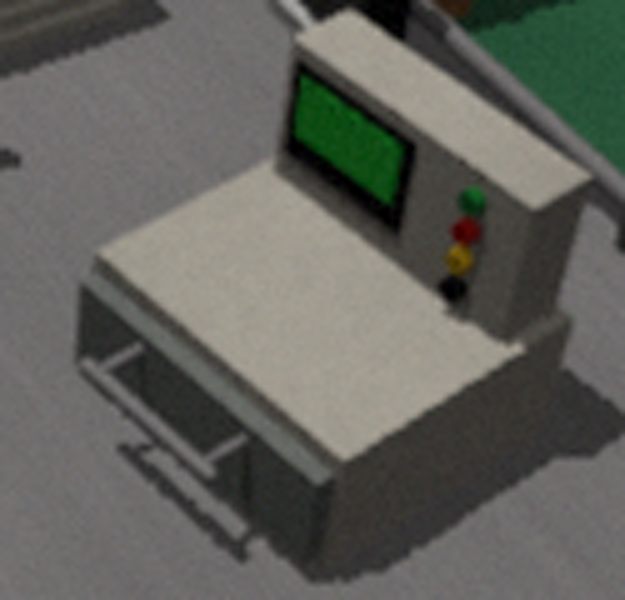

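The crops confirm it: the small stylus stands in the light grey block (collar at scene (345.6,254), side (209,136)). The big orange one floats on its own thin stem. The handle bar is clear in both views.

```bash
python3 - <<'E'
from h import *
S=cam('scene');D=cam('side')
def t(n,a,b): print(n,*[np.round(x,1) for x in tri(S,a,D,b)])
t('h+y',(242.5,211.8),(272,188.6)); t('h-y',(210.5,195),(297,208.6))
t('sty top',(350.4,241),(208,121.4)); t('collar',(345.6,254.2),(209,136.2))
o=lambda x:np.round(x,1)
for c,n in((S,'s'),(D,'d')): 
  pass
print(o(onz(S,(345.6,254.2),84)),o(onz(D,(209,136.2),84)))
print(o(onz(S,(350.4,241),147)),o(onz(D,(208,121.4),147)))
# holder top corners
print('hold',[o(onz(S,(300+x/5,220+y/5),80)) for x,y in((228,95),(133,160),(225,258),(322,188))])
print('hold',[o(onz(D,(150+x/5,85+y/5),80)) for x,y in((236,235),(335,222),(355,288),(250,300))])
print('case top S',[o(onz(S,(120+x/4,180+y/4),100)) for x,y in((260,48),(518,182),(335,403))])
print('case top D',[o(onz(D,(255+x/5,115+y/5),100)) for x,y in((97,250),(342,463))])
for n,u,z in(('pink',(398,268),80),('bigsty',(327,258),180)): print(n,o(onz(S,u,z)))
print('big',tri(S,(327,258),D,(236.3,102)))
print('termS',o(onz(S,(330,213),34)),o(onz(D,(189,185),34)))
print(o(tri(S,(185,128),D,(311,262))[0]),o(onz(D,(236,277),34)))
E
```

```text
h+y [601.1  19.   67.4] 3.5
h-y [622.4 -90.5  73.8] 1.7
sty top [527.5 319.8 143.8] 4.0
collar [527.9 320.7  81. ] 4.2
[527.8 322.4  84. ] [527.6 315.2  84. ]
[527.7 321.5 147. ] [527.  313.8 147. ]
hold [array([485.3, 295.6,  80. ]), array([553.4, 280.9,  80. ]), array([569.2, 348.6,  80. ]), array([500.8, 363.6,  80. ])]
hold [array([502.9, 358.6,  80. ]), array([569.2, 341.1,  80. ]), array([551.2, 271. ,  80. ]), array([484. , 291.2,  80. ])]
case top S [array([ 677.4, -135.7,  100. ]), array([638.2,  82.8, 100. ]), array([833.5, 110.6, 100. ])]
case top D [array([642.8,  76.4, 100. ]), array([ 677.2, -140.9,  100. ])]
pink [469.  443.5  80. ]
bigsty [625.8 313.1 180. ]
big (array([631.39081646, 315.13906873, 189.54458161]), np.float64(0.03795504298260276))
termS [407.4 200.1  34. ] [394.3 178.9  34. ]
[ 521.  -304.4  145.5] [ 373.2 -193.3   34. ]
```

```bash
cat >> h.py <<'E'
def down(yawdeg):  # tool pointing down, tool y along world heading yawdeg
    a=np.radians(yawdeg); y=np.array([np.cos(a),np.sin(a),0]); x=np.array([0,0,-1.])
    return np.c_[x,y,np.cross(x,y)]
def to(pos,yawdeg,show=True):
    st=state(); Rt=R.from_euler('xyz',st['ee_rot'],degrees=True).as_matrix()
    off=Rt.T@(np.asarray(pos,float)-st['ee_pos']); rv=R.from_matrix(Rt.T@down(yawdeg)).as_rotvec(degrees=True)
    print('off',np.round(off,1).tolist(),'rot',np.round(rv,1).tolist()); return off,rv
def info():
    st=state(); Rt=R.from_euler('xyz',st['ee_rot'],degrees=True).as_matrix()
    print('t',round(st['time_s'],2),'pos',np.round(st['ee_pos'],1),'x',np.round(Rt[:,0],3),'yhead',round(np.degrees(np.arctan2(Rt[1,1],Rt[0,1])),1),'F',np.round(st['force'],1),'w',round(st['gripper_width'],1),'q',np.round(st['qpos'],0))
E
python3 - <<'E'
from h import *
info(); to((612,-36,190),9.5); to((612,-36,190),-170.5)
E
```

```text
t 0.15 pos [233.2 525.2 213.3] x [-0.001 -0.001 -1.   ] yhead 66.1 F [-0.3  0.5  0.1] w 91.2 q [65. 18. 90.  0. 72. -1.]
off [23.8, -359.2, 574.0] rot [56.6, 0.0, 0.1]
off [23.8, -359.2, 574.0] rot [-123.4, -0.1, 0.0]
```

```bash
python3 -m handwheel '{"gripper":[0.3,0.5,0.69,0.69,0.69],"offset":[[20,-359,574],[20,-359,574],[20,-359,574],[20,-359,574],[20,-359,574]],"rot":[[56.6,0,0],[56.6,0,0],[56.6,0,0],[56.6,0,0],[56.6,0,0]]}' 30; python3 -c "
from h import *
info(); to((612,-36,190),9.5)"
```

```text
time_s: 0.57
ee_pos: [350.3, 351.2, 207.6]
ee_rot: [-62.6, 90.0, -122.6]
force: [0.9, 0.8, -0.3]
gripper_width: 60.6
t 0.57 pos [350.3 351.2 207.6] x [-0. -0. -1.] yhead 29.9 F [ 0.9  0.8 -0.3] w 60.6 q [ 44.  11. 100.  -0.  68.  14.]
off [17.6, 33.4, 466.2] rot [20.4, 0.0, 0.0]
```

```bash
python3 -m handwheel '{"gripper":[0.69,0.69,0.69,0.69,0.69],"offset":[[18,33,466],[18,33,466],[18,33,466],[18,33,466],[18,33,466]],"rot":[[20.4,0,0],[20.4,0,0],[20.4,0,0],[20.4,0,0],[20.4,0,0]]}' ; python3 -c "
from h import *
info(); to((612,-36,190),9.5)"
```

```text
time_s: 0.98
ee_pos: [467.8, 179.1, 199.6]
ee_rot: [-151.3, 90.0, 128.5]
force: [0.5, 0.3, -1.0]
gripper_width: 29.2
t 0.98 pos [467.8 179.1 199.6] x [-0.  0. -1.] yhead 9.8 F [ 0.5  0.3 -1. ] w 29.2 q [ 20.  12. 100.   0.  67.  10.]
off [9.6, 105.3, 236.6] rot [0.3, -0.0, 0.0]
```

```bash
python3 -m handwheel '{"gripper":[0.69,0.69,0.69,0.69,0.69],"offset":[[10,105,237],[10,105,237],[10,105,237],[10,105,237],[10,105,237]],"rot":[[0,0,0],[0,0,0],[0,0,0],[0,0,0],[0,0,0]]}' ;python3 -m handwheel '{"gripper":[0.69,0.69,0.69],"offset":[[0,22,50],[0,22,50],[0,22,50]],"rot":[[0,0,0],[0,0,0],[0,0,0]]}' ; python3 -c "
from h import *
info(); to((612,-36,190),9.5)
for n in ('wrist','side'): cv2.imwrite('pics/%s1.png'%n,grab_frame(n)[:,:,::-1])
d=cv2.imread('pics/side1.png'); cv2.imwrite('pics/side1c.png',cv2.resize(d[85:235,235:385],None,fx=4,fy=4,interpolation=cv2.INTER_CUBIC))
"
```

```text
time_s: 1.4
ee_pos: [583.5, 5.9, 191.4]
ee_rot: [-134.3, 90.0, 145.6]
force: [1.0, 1.1, 0.1]
gripper_width: 28.0
time_s: 1.65
ee_pos: [614.5, -40.6, 190.7]
ee_rot: [-29.2, 90.0, -109.6]
force: [-0.6, 0.1, 0.5]
gripper_width: 28.3
t 1.65 pos [614.5 -40.6 190.7] x [-0.    -0.001 -1.   ] yhead 9.6 F [-0.6  0.1  0.5] w 28.3 q [ -5.  23.  86.  -0.  71. -14.]
off [0.7, -1.7, -5.0] rot [0.1, 0.0, 0.0]
```

View pics/wrist1.png

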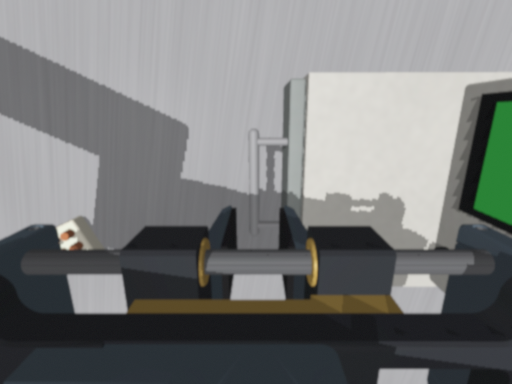

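View pics/side1c.png

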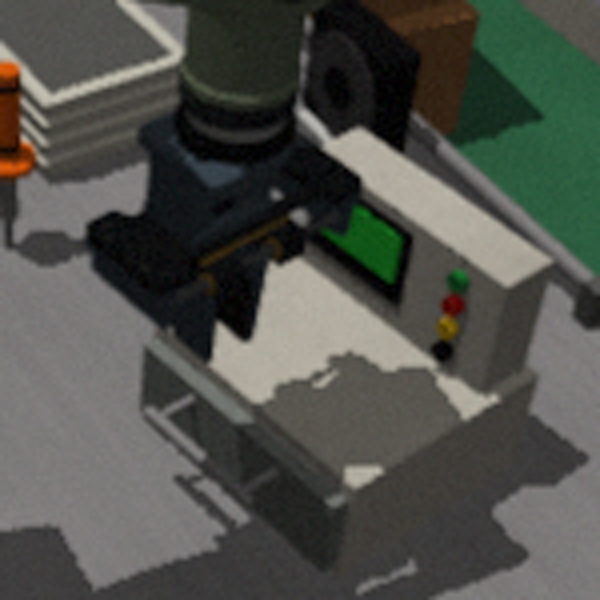

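The wrist view shows the bar vertical at column 254, with its +y end at row 131. The case's front edge is at column 305 and parallel to it, so the yaw is right.

```bash
python3 -c "
from h import *
im=cv2.imread('pics/wrist1.png')
W=cam('wrist')
a=onz(W,(254,131),74);b=onz(W,(254,225),74);print(a,b,np.degrees(np.arctan2(a[1]-b[1],a[0]-b[0]))-90)
y=np.array([-.165,.986]);print('mid',a[:2]-y*55)
e=onz(W,(308,75),100);f=onz(W,(306,180),100);print(e,f,np.degrees(np.arctan2(e[1]-f[1],e[0]-f[0]))-90)
g=im[100:230,240:330].astype(int).sum(2)
print(g[60,:].tolist()); print(g[90,:40].tolist())
"
```

```text
[599.10841818  20.79255734  74.        ] [616.55097264 -82.60349595  74.        ] 9.575443602826226
mid [608.18341818 -33.43744266]
[638.71491981  78.85286255 100.        ] [657.83687067 -15.85006937 100.        ] 11.41539973508003
[536, 530, 531, 536, 540, 540, 536, 519, 480, 473, 498, 524, 543, 548, 536, 510, 473, 428, 412, 462, 511, 531, 537, 540, 534, 499, 419, 353, 341, 342, 342, 340, 341, 358, 425, 500, 532, 538, 537, 537, 533, 489, 384, 293, 271, 273, 285, 338, 422, 486, 516, 525, 524, 522, 521, 519, 517, 516, 513, 510, 492, 447, 379, 372, 447, 553, 622, 645, 648, 648, 651, 651, 651, 651, 652, 651, 649, 649, 649, 649, 648, 649, 650, 650, 650, 651, 651, 651, 651, 651]
[519, 528, 530, 527, 525, 523, 524, 518, 503, 482, 491, 518, 534, 541, 534, 511, 476, 425, 365, 328, 333, 350, 386, 435, 451, 426, 375, 342, 338, 341, 341, 340, 346, 374, 422, 454, 484, 519, 531, 523]
```

```bash
python3 -c "
from h import *
info();to((608.5,-34,57),9.6)"
```

```text
t 1.75 pos [612.5 -37.4 191.1] x [-0.002  0.001 -1.   ] yhead 9.8 F [-0.1 -0.5  0.4] w 28.1 q [ -5.  23.  86.   0.  71. -14.]
off [134.1, -3.1, -3.8] rot [0.2, -0.1, 0.1]
```

```bash
python3 -m handwheel '{"gripper":[0.69,0.69,0.69,0.69,0.69],"offset":[[20,-3.3,-4],[45,-3.3,-4],[70,-3.3,-4],[90,-3.3,-4],[90,-3.3,-4]],"rot":[[0,0,0],[0,0,0],[0,0,0],[0,0,0],[0,0,0]]}' ; python3 -c "
from h import *
info(); to((608.5,-34,57),9.6)
for n in ('wrist','side'): cv2.imwrite('pics/%s2.png'%n,grab_frame(n)[:,:,::-1])
d=cv2.imread('pics/side2.png'); cv2.imwrite('pics/side2c.png',cv2.resize(d[85:235,235:385],None,fx=4,fy=4,interpolation=cv2.INTER_CUBIC))
"
```

```text
time_s: 2.17
ee_pos: [605.0, -32.0, 97.8]
ee_rot: [-107.5, 89.5, 172.4]
force: [-0.7, -0.1, -0.5]
gripper_width: 28.2
t 2.17 pos [605.  -32.   97.8] x [-0.009  0.001 -1.   ] yhead 10.0 F [-0.7 -0.1 -0.5] w 28.2 q [ -4.  27.  94.   0.  60. -14.]
off [40.8, 3.4, 2.7] rot [0.4, -0.2, 0.5]
```

View pics/wrist2.png

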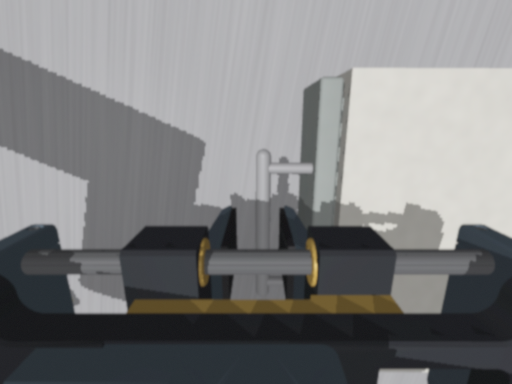

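View pics/side2c.png

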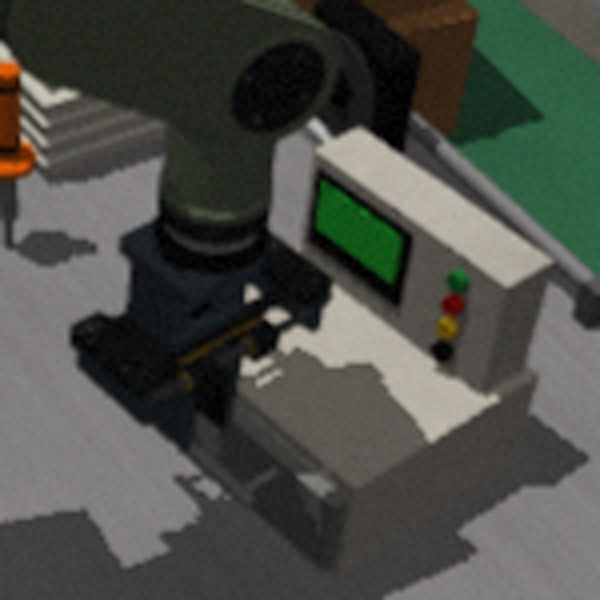

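The bar sits at column 263, between the fingers (midline about 258). I shift 3 mm towards the case and go down.

```bash
python3 -m handwheel '{"gripper":[0.69,0.69,0.69,0.69,0.69],"offset":[[10,3.4,2],[20,3.4,2],[30,3.4,2],[41,3.4,2],[41,3.4,2]],"rot":[[0,0,0.5],[0,0,0.5],[0,0,0.5],[0,0,0.5],[0,0,0.5]]}' ; python3 -c "
from h import *
info()"; python3 -m handwheel '{"gripper":[0.85,1,1,1,1],"offset":[[0,0,0],[0,0,0],[0,0,0],[0,0,0],[0,0,0]],"rot":[[0,0,0],[0,0,0],[0,0,0],[0,0,0],[0,0,0]]}' 30;python3 -c "
from h import *
info()
print(np.round(R.from_euler('xyz',state()['ee_rot'],degrees=True).as_matrix(),3))
cv2.imwrite('pics/wrist3.png',grab_frame('wrist')[:,:,::-1])"
```

```text
time_s: 2.68
ee_pos: [611.2, -35.3, 58.6]
ee_rot: [103.7, 89.7, 23.6]
force: [-0.2, -0.5, -0.2]
gripper_width: 28.1
t 2.68 pos [611.2 -35.3  58.6] x [ 0.004  0.002 -1.   ] yhead 9.9 F [-0.2 -0.5 -0.2] w 28.1 q [ -4.  29.  97.   0.  54. -14.]
time_s: 3.1
ee_pos: [609.7, -36.1, 60.7]
ee_rot: [104.4, 89.9, 24.2]
force: [-6.7, -2.1, 1.8]
gripper_width: 10.5
t 3.1 pos [609.7 -36.1  60.7] x [ 0.002  0.001 -1.   ] yhead 9.9 F [-6.7 -2.1  1.8] w 10.5 q [ -5.  29.  97.   0.  54. -14.]
[[ 0.002  0.985  0.171]
 [ 0.001  0.171 -0.985]
 [-1.     0.002 -0.001]]
```

View pics/wrist3.png

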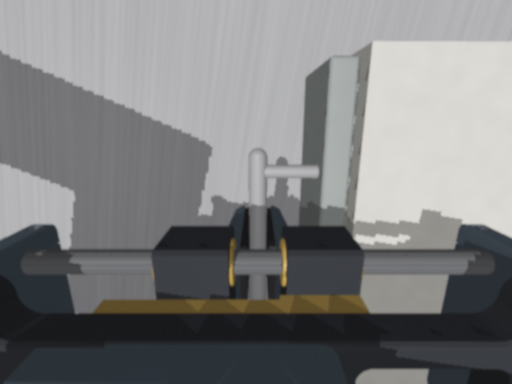

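Gripped (opening 10.5 mm). Now I pull it out in modest steps.

```bash
python3 -m handwheel '{"gripper":[1,1,1,1,1],"offset":[[0,-8,0],[0,-18,0],[0,-30,0],[0,-42,0],[0,-54,0]],"rot":[[0,0,0],[0,0,0],[0,0,0],[0,0,0],[0,0,0]]}' 40;python3 -m handwheel '{"gripper":[1,1,1,1,1],"offset":[[0,-12,0],[0,-24,0],[0,-36,0],[0,-48,0],[0,-60,0]],"rot":[[0,0,0],[0,0,0],[0,0,0],[0,0,0],[0,0,0]]}';python3 -c "
from h import *
info()"
```

```text
time_s: 3.57
ee_pos: [559.4, -44.8, 60.8]
ee_rot: [89.8, 89.4, 9.6]
force: [1.9, 1.2, -0.6]
gripper_width: 10.1
time_s: 3.98
ee_pos: [500.6, -54.9, 60.8]
ee_rot: [90.1, 89.3, 9.9]
force: [0.5, 1.3, 2.1]
gripper_width: 10.0
t 3.98 pos [500.6 -54.9  60.8] x [ 0.012  0.002 -1.   ] yhead 9.8 F [0.5 1.3 2.1] w 10.0 q [ -8.  20. 112.   0.  47. -18.]
```

```bash
python3 -m handwheel '{"gripper":[1,1,1,1,1],"offset":[[0,-10,0],[0,-18,0],[0,-24,0],[0,-30,0],[0,-32,0]],"rot":[[0,0,0],[0,0,0],[0,0,0],[0,0,0],[0,0,0]]}';python3 -c "
from h import *
info(); cv2.imwrite('pics/wrist4.png',grab_frame('wrist')[:,:,::-1]); cv2.imwrite('pics/scene4.png',grab_frame('scene')[:,:,::-1])"
```

```text
time_s: 4.4
ee_pos: [470.3, -60.1, 60.7]
ee_rot: [90.3, 89.2, 10.1]
force: [5.8, 5.9, 0.7]
gripper_width: 10.4
t 4.4 pos [470.3 -60.1  60.7] x [ 0.014  0.003 -1.   ] yhead 9.8 F [5.8 5.9 0.7] w 10.4 q [ -9.  18. 115.   0.  46. -19.]
```

View pics/wrist4.png

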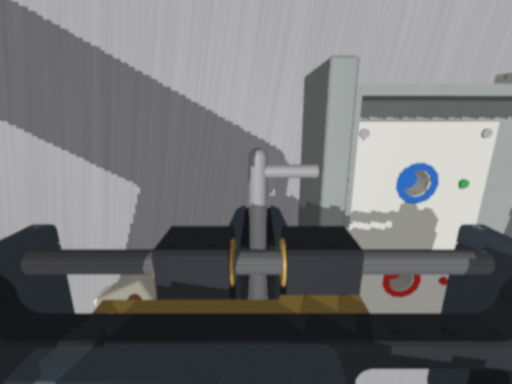

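View pics/scene4.png

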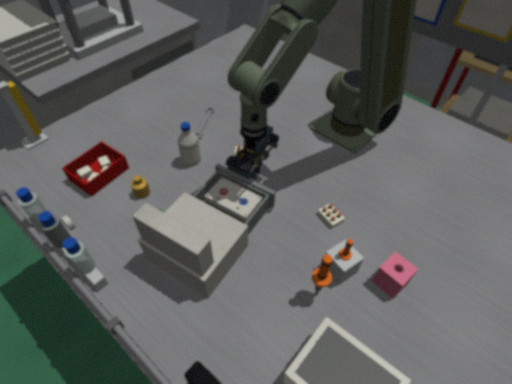

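The drawer travelled 141.5 mm and force is building (8 N), so it is at its stop. The blue ring is at wrist pixel (417,183) and the red one at (402,280). I give one small extra tug and measure the hole while still gripping.

```bash
python3 -m handwheel '{"gripper":[1,1,1],"offset":[[0,-2,0],[0,-2,0],[0,-2,0]],"rot":[[0,0,0],[0,0,0],[0,0,0]]}';python3 -c "
from h import *
info(); st=state(); im=grab_frame('wrist')[:,:,::-1].copy(); W=cam('wrist',st)
cv2.imwrite('pics/wrist5.png',im)
h=cv2.cvtColor(im,cv2.COLOR_BGR2HSV); m=cv2.inRange(h,(100,120,60),(125,255,255)); m[:,:350]=0; m[230:]=0
c=max(cv2.findContours(m,cv2.RETR_EXTERNAL,cv2.CHAIN_APPROX_NONE)[0],key=cv2.contourArea)
e=cv2.fitEllipse(c);print(e, onz(W,e[0],62))
Rt=R.from_euler('xyz',st['ee_rot'],degrees=True).as_matrix()
g=st['ee_pos']; xd=np.array([np.cos(np.radians(9.7)),np.sin(np.radians(9.7))]);yd=np.array([-xd[1],xd[0]])
a=onz(W,(259,152),74);print('bar end',a,'mid',a[:2]-yd*55,'pred mouth',a[:2]-yd*55+113*xd+36*yd, 'using tool centre line along bar')
S=cam('scene'); im=grab_frame('scene')[:,:,::-1]; h=cv2.cvtColor(im,cv2.COLOR_BGR2HSV); m=cv2.inRange(h,(100,100,50),(125,255,255)); m[:180]=0;m[230:]=0;m[:,:215]=0;m[:,280:]=0
q=cv2.moments(m,True);u=(q['m10']/q['m00'],q['m01']/q['m00']);print(q['m00'],u,onz(S,u,62))
"
```

```text
time_s: 4.75
ee_pos: [470.3, -60.1, 60.7]
ee_rot: [90.0, 89.0, 9.8]
force: [6.5, 5.9, 2.5]
gripper_width: 9.7
t 4.75 pos [470.3 -60.1  60.7] x [ 0.017  0.003 -1.   ] yhead 9.8 F [6.5 5.9 2.5] w 9.7 q [ -9.  18. 116.   0.  45. -19.]
((416.56231689453125, 182.75424194335938), (35.3299446105957, 41.90837478637695), 51.71999740600586) [566.93110312 -10.08886023  62.        ]
bar end [462.06278025  -6.00208031  74.        ] mid [471.32969613 -60.21577111] pred mouth [576.64857047  -5.69114633] using tool centre line along bar
13.0 (242.76923076923077, 202.15384615384616) [569.99421563  -6.83028059  62.        ]
```

The two estimates of the hole differ by 10 mm: (567,-10) directly from the image against (577,-6) from the drawing relative to the handle. I'll release, lift and look from straight above.

```bash
python3 -m handwheel '{"gripper":[0.8,0.69,0.69,0.69,0.69],"offset":[[0,2,0],[0,2,0],[0,2,0],[0,2,0],[0,2,0]],"rot":[[0,0,0],[0,0,0],[0,0,0],[0,0,0],[0,0,0]]}'; python3 -c "
from h import *
info(); to((470,-59.5,180),9.7); to((577,-75,230),9.7)"
```

```text
time_s: 5.27
ee_pos: [468.4, -60.7, 59.3]
ee_rot: [90.6, 89.5, 10.5]
force: [0.3, 0.1, -0.2]
gripper_width: 28.3
t 5.27 pos [468.4 -60.7  59.3] x [ 0.008  0.001 -1.   ] yhead 9.8 F [ 0.3  0.1 -0.2] w 28.3 q [ -9.  18. 115.   0.  46. -19.]
off [-120.7, 2.7, -1.0] rot [0.1, -0.0, -0.5]
off [-169.9, 105.9, 32.6] rot [0.1, -0.0, -0.5]
```

```bash
python3 -m handwheel '{"gripper":[0.69,0.69,0.69,0.69,0.69],"offset":[[-25,1,0],[-55,1,0],[-90,1,0],[-130,30,10],[-170,70,16]],"rot":[[0,0,-0.5],[0,0,-0.5],[0,0,-0.5],[0,0,-0.5],[0,0,-0.5]]}';python3 -m handwheel '{"gripper":[0.69,0.69,0.69,0.69],"offset":[[0,40,5],[0,40,5],[0,40,5],[0,40,5]],"rot":[[0,0,0],[0,0,0],[0,0,0],[0,0,0]]}'; python3 -c "
from h import *
info(); st=state(); im=grab_frame('wrist')[:,:,::-1].copy(); W=cam('wrist',st)
cv2.imwrite('pics/wrist6.png',im)
h=cv2.cvtColor(im,cv2.COLOR_BGR2HSV); m=cv2.inRange(h,(100,150,60),(125,255,255)); m[250:]=0
c=max(cv2.findContours(m,cv2.RETR_EXTERNAL,cv2.CHAIN_APPROX_NONE)[0],key=cv2.contourArea)
e=cv2.fitEllipse(c);print(e, onz(W,e[0],62))
"
```

```text
time_s: 5.68
ee_pos: [521.7, -65.1, 215.2]
ee_rot: [-5.5, 90.0, -85.7]
force: [0.8, -0.7, 0.8]
gripper_width: 28.4
time_s: 6.02
ee_pos: [561.9, -62.7, 211.6]
ee_rot: [-105.3, 89.8, 174.5]
force: [0.3, -0.0, -0.8]
gripper_width: 28.2
t 6.02 pos [561.9 -62.7 211.6] x [-0.003  0.    -1.   ] yhead 9.9 F [ 0.3 -0.  -0.8] w 28.2 q [ -8.  18.  91.  -0.  72. -17.]
((269.5502624511719, 136.7618408203125), (18.222244262695312, 19.231101989746094), 147.25662231445312) [566.99505259  -9.79761711  62.        ]
```

View pics/wrist6.png

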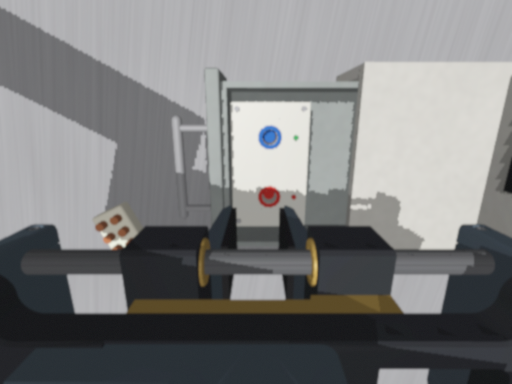

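```bash
python3 -c "
from h import *
im=cv2.imread('pics/wrist6.png'); cv2.imwrite('pics/w6c.png',cv2.resize(im[55:255,150:370],None,fx=3.5,fy=3.5,interpolation=cv2.INTER_CUBIC))
st=state(); print(st['ee_pos']); W=cam('wrist',st); 
xd=np.array([np.cos(np.radians(9.7)),np.sin(np.radians(9.7))]);yd=np.array([-xd[1],xd[0]])
def t(n,u,z):
  p=onz(W,u,z)[:2]; print(n,np.round(p,1),np.round([p@xd,p@yd],1))
t('bar end',(177,121),74);t('bar bot',(184,214),74);t('blue',(269.5,137),62);t('red',(269,197),62);t('face top edge outer',(207,75),78);t('casecorner',(363,65),100);t('blk l',(232,102),62);t('blk r',(310,102),62)
h=cv2.cvtColor(im,cv2.COLOR_BGR2HSV); print(proj(W,[576.5,-5.7,62]))
"
```

```text
[561.52144964 -62.66049847 211.82940456]
bar end [462.4  -9.6] [454.2 -87.4]
bar bot [ 480.9 -117. ] [ 454.3 -196.3]
blue [566.7 -10.1] [ 556.9 -105.4]
red [579.4 -81.8] [ 557.3 -178.2]
face top edge outer [490.1  42.5] [490.2 -40.7]
casecorner [640.5  74.5] [643.9 -34.5]
blk l [518.1  20.8] [514.2 -66.8]
blk r [604.5  35.8] [601.9 -66.6]
[278.49114974 134.69955226]
```

View pics/w6c.png

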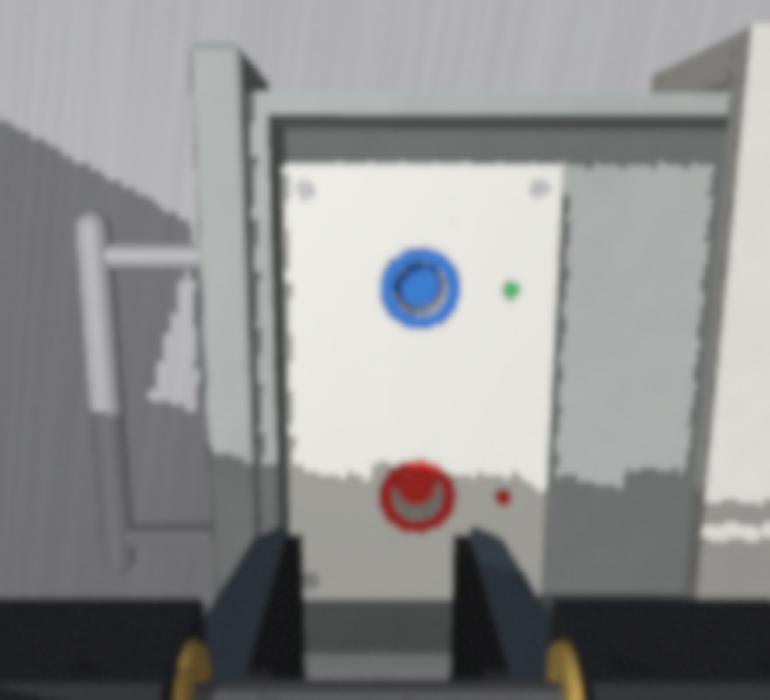

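Two quite different wrist views agree on the blue hole at (567,-10), so I trust that and will verify it when hovering with the stylus. Next I go above the stylus with the jaws along y, which keeps the body clear of the big stylus.

```bash
python3 -c "
from h import *
to((575,318,280),90)"
```

```text
off [-68.1, 78.2, -372.8] rot [-80.2, -0.2, 0.1]
```

```bash
python3 -m handwheel '{"gripper":[0.4,0.2,0.2,0.2,0.2],"offset":[[-68,78,-373],[-68,78,-373],[-68,78,-373],[-68,78,-373],[-68,78,-373]],"rot":[[-80.2,0,0],[-80.2,0,0],[-80.2,0,0],[-80.2,0,0],[-80.2,0,0]]}'; python3 -c "
from h import *
info();to((575,318,280),90)"
```

```text
time_s: 6.48
ee_pos: [568.3, 143.4, 249.7]
ee_rot: [-119.1, 89.9, -163.1]
force: [1.3, 0.4, 0.5]
gripper_width: 58.8
t 6.48 pos [568.3 143.4 249.7] x [-0.001 -0.    -1.   ] yhead 46.0 F [1.3 0.4 0.5] w 58.8 q [ 13.  18.  85.  -0.  77. -33.]
off [-30.4, 130.1, -116.6] rot [-44.0, -0.1, 0.0]
```

```bash
python3 -m handwheel '{"gripper":[0.2,0.2,0.2,0.2,0.2],"offset":[[-30,130,-116],[-30,130,-116],[-30,130,-116],[-30,130,-116],[-30,130,-116]],"rot":[[-44,0,0],[-44,0,0],[-44,0,0],[-44,0,0],[-44,0,0]]}';python3 -m handwheel '{"gripper":[0.2,0.2,0.2],"offset":[[0,0,0],[0,0,0],[0,0,0]],"rot":[[-8,0,0],[-8,0,0],[-8,0,0]]}'; python3 -c "
from h import *
info();to((575,318,280),90)
st=state(); im=grab_frame('wrist')[:,:,::-1].copy(); W=cam('wrist',st)
cv2.imwrite('pics/wrist7.png',im)
h=cv2.cvtColor(im,cv2.COLOR_BGR2HSV); m=cv2.inRange(h,(3,150,100),(15,255,255))
for c in cv2.findContours(m,cv2.RETR_EXTERNAL,cv2.CHAIN_APPROX_NONE)[0]:
  if cv2.contourArea(c)>50:
    e=cv2.fitEllipse(c);print(cv2.boundingRect(c),e, onz(W,e[0],84))
"
```

```text
time_s: 6.9
ee_pos: [576.5, 321.7, 279.8]
ee_rot: [95.9, 89.8, 88.0]
force: [0.1, -0.4, -1.1]
gripper_width: 72.9
time_s: 7.15
ee_pos: [577.0, 315.7, 279.1]
ee_rot: [-144.4, 89.9, -145.1]
force: [-1.0, -0.9, 0.8]
gripper_width: 73.3
t 7.15 pos [577.  315.7 279.1] x [-0.001 -0.001 -1.   ] yhead 89.3 F [-1.  -0.9  0.8] w 73.3 q [ 28.  24.  71.  -0.  85. -62.]
off [-0.9, 2.2, -2.0] rot [-0.7, -0.1, 0.0]
(247, 229, 20, 21) ((256.789794921875, 239.86512756347656), (20.045394897460938, 20.79854965209961), 173.7576446533203) [679.46909868 313.81905354  84.        ]
(240, 196, 34, 34) ((256.64093017578125, 212.12518310546875), (32.25986862182617, 33.73067855834961), 90.4551010131836) [636.09975722 314.15827284  84.        ]
```

View pics/wrist7.png

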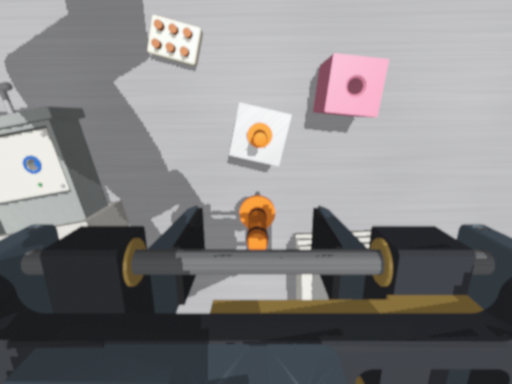

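The small stylus is at (260,135) in the grey stand and the big one is at (257,225), below the fingers. The blue hole is also visible at (33,164).

```bash
python3 -c "
from h import *
im=cv2.imread('pics/wrist7.png'); st=state();W=cam('wrist',st);info()
cv2.imwrite('pics/w7c.png',cv2.resize(im[95:175,215:305],None,fx=7,fy=7,interpolation=cv2.INTER_CUBIC))
h=cv2.cvtColor(im,cv2.COLOR_BGR2HSV); m=cv2.inRange(h,(3,120,80),(24,255,255)); m[170:]=0;m[:110]=0;m[:,:220]=0;m[:,300:]=0
for c in cv2.findContours(m,cv2.RETR_EXTERNAL,cv2.CHAIN_APPROX_NONE)[0]:
  if cv2.contourArea(c)>50:
    e=cv2.fitEllipse(c);print(e, onz(W,e[0],84))
g=cv2.inRange(h,(0,0,190),(180,40,255)); g[175:]=0;g[:95]=0;g[:,:220]=0;g[:,300:]=0
g=g|m
c=max(cv2.findContours(g,cv2.RETR_EXTERNAL,cv2.CHAIN_APPROX_NONE)[0],key=cv2.contourArea)
r=cv2.minAreaRect(c);print(r,onz(W,r[0],80),[onz(W,p,80)[:2].round(1) for p in cv2.boxPoints(r)])
m=cv2.inRange(h,(100,120,60),(125,255,255)); m[:,100:]=0;m[:130]=0;m[200:]=0
c=max(cv2.findContours(m,cv2.RETR_EXTERNAL,cv2.CHAIN_APPROX_NONE)[0],key=cv2.contourArea);e=cv2.fitEllipse(c);print('blue',e,onz(W,e[0],62))
"
```

```text
t 7.2 pos [577.3 315.4 279.3] x [-0.001 -0.001 -1.   ] yhead 89.3 F [1.4 0.9 0.1] w 73.3 q [ 28.  24.  71.  -0.  85. -62.]
((259.1571044921875, 135.05081176757812), (22.694072723388672, 22.87096405029297), 76.93916320800781) [528.12942918 318.64615544  84.        ]
((259.5, 134.5), (79.0, 79.0), 90.0) [527.69152707 319.13528339  80.        ] [array([477. , 268.8]), array([478.3, 370.6]), array([582.4, 373.5]), array([580.9, 263.6])]
blue ((31.898141860961914, 164.2984161376953), (13.54784870147705, 17.507902145385742), 126.3523178100586) [566.89256195 -10.07755861  62.        ]
```

View pics/w7c.png

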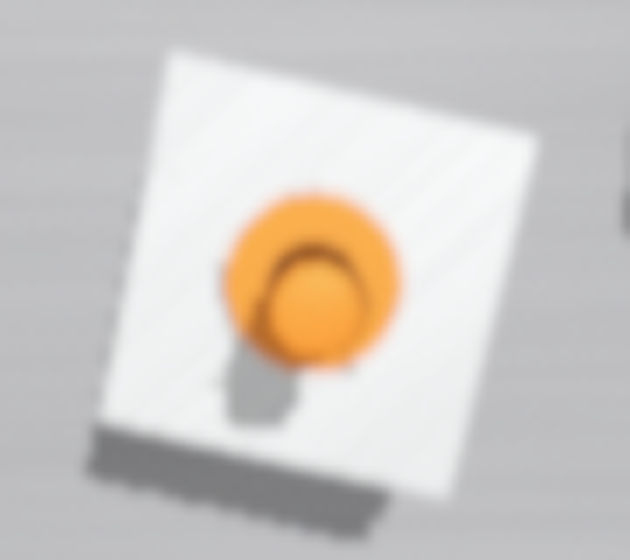

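```bash
python3 -c "
from h import *
to((528,319,170),90)"
```

```text
off [109.3, 3.0, -49.2] rot [-0.7, -0.1, 0.0]
```

```bash
python3 -m handwheel '{"gripper":[0.35,0.35,0.35,0.35,0.35],"offset":[[10,3,-35],[40,3,-49],[75,3,-49],[109,3,-49],[109,3,-49]],"rot":[[-0.7,0,0],[-0.7,0,0],[-0.7,0,0],[-0.7,0,0],[-0.7,0,0]]}';python3 -m handwheel '{"gripper":[0.35,0.35],"offset":[[0,0,0],[0,0,0]],"rot":[[0,0,0],[0,0,0]]}'; python3 -c "
from h import *
info();to((528,319,97),90)
cv2.imwrite('pics/wrist8.png',grab_frame('wrist')[:,:,::-1])"
```

```text
time_s: 7.62
ee_pos: [524.5, 316.4, 163.9]
ee_rot: [-149.9, 89.2, -149.9]
force: [-0.6, -0.8, -1.1]
gripper_width: 59.6
time_s: 7.78
ee_pos: [530.2, 319.8, 172.5]
ee_rot: [30.9, 89.8, 30.9]
force: [0.3, -0.1, 0.1]
gripper_width: 59.0
t 7.78 pos [530.2 319.8 172.5] x [ 0.003  0.002 -1.   ] yhead 90.1 F [ 0.3 -0.1  0.1] w 59.0 q [ 30.  24.  87.   0.  69. -60.]
off [75.5, -0.9, -2.4] rot [0.1, 0.2, -0.1]
```

View pics/wrist8.png

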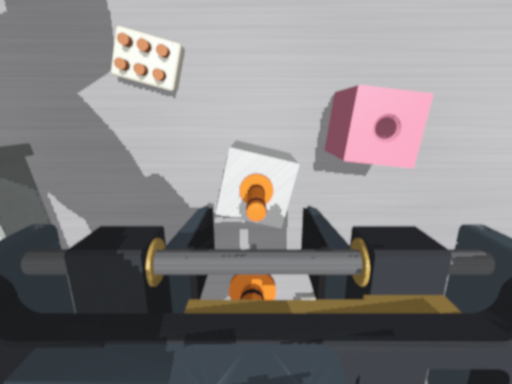

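```bash
python3 -c "
from h import *
W=cam('wrist');info();print(onz(W,(257,189.5),84),onz(W,(257,212),147));to((528,319,97),90)"
```

```text
t 7.83 pos [530.6 320.1 173.1] x [ 0.004  0.002 -1.   ] yhead 90.1 F [-0.2 -0.3  0.5] w 59.2 q [ 30.  24.  87.   0.  69. -60.]
[527.50182563 320.27092854  84.        ] [527.84424765 320.16949278 147.        ]
off [76.1, -1.3, -2.9] rot [0.1, 0.2, -0.1]
```

```bash
python3 -m handwheel '{"gripper":[0.35,0.35,0.35,0.35,0.35],"offset":[[15,-0.6,-3],[35,-0.6,-3],[55,-0.6,-3],[70,-0.6,-3],[75,-0.6,-3]],"rot":[[0,0.2,0],[0,0.2,0],[0,0.2,0],[0,0.2,0],[0,0.2,0]]}';python3 -m handwheel '{"gripper":[0.35,0.35,0.35],"offset":[[0,0,0],[0,0,0],[0,0,0]],"rot":[[0,0,0],[0,0,0],[0,0,0]]}'; python3 -c "
from h import *
info();to((528,319.7,97),90)
cv2.imwrite('pics/wrist9.png',grab_frame('wrist')[:,:,::-1])"
```

```text
time_s: 8.25
ee_pos: [526.3, 319.1, 95.4]
ee_rot: [177.8, 89.8, 177.9]
force: [0.1, -0.7, -0.0]
gripper_width: 59.2
time_s: 8.5
ee_pos: [527.2, 319.8, 97.5]
ee_rot: [96.8, 89.9, 97.0]
force: [-1.0, -0.3, -0.1]
gripper_width: 59.5
t 8.5 pos [527.2 319.8  97.5] x [-0.     0.002 -1.   ] yhead 90.2 F [-1.  -0.3 -0.1] w 59.5 q [ 30.  27.  93.   0.  59. -60.]
off [0.5, -0.1, 0.8] rot [0.2, -0.0, -0.1]
```

View pics/wrist9.png

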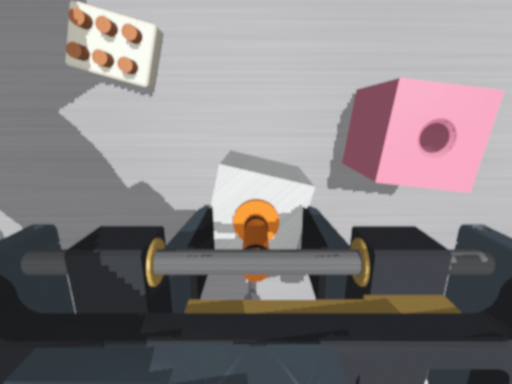

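The handle (256,245) stands midway between the fingers. Closing with 30 N.

```bash
python3 -m handwheel '{"gripper":[0.7,0.85,1,1,1],"offset":[[0,0,0],[0,0,0],[0,0,0],[0,0,0],[0,0,0]],"rot":[[0,0,0],[0,0,0],[0,0,0],[0,0,0],[0,0,0]]}' 30;python3 -m handwheel '{"gripper":[1,1,1],"offset":[[0,0,0],[0,0,0],[0,0,0]],"rot":[[0,0,0],[0,0,0],[0,0,0]]}'; python3 -c "
from h import *
info()"
```

```text
time_s: 8.97
ee_pos: [526.0, 319.2, 95.5]
ee_rot: [178.4, 89.8, 178.6]
force: [0.5, -0.8, 0.0]
gripper_width: 28.8
time_s: 9.22
ee_pos: [525.9, 319.1, 95.4]
ee_rot: [-177.3, 89.8, -177.2]
force: [-0.3, -1.4, 0.0]
gripper_width: 15.6
t 9.22 pos [525.9 319.1  95.4] x [-0.004 -0.    -1.   ] yhead 90.2 F [-0.3 -1.4  0. ] w 15.6 q [ 30.  27.  94.   0.  59. -60.]
```

```bash
python3 -m handwheel '{"gripper":[1,1,1,1,1],"offset":[[-8,0,0],[-20,0,0],[-40,0,0],[-65,0,0],[-95,0,0]],"rot":[[0,0,0],[0,0,0],[0,0,0],[0,0,0],[0,0,0]]}';python3 -m handwheel '{"gripper":[1,1,1],"offset":[[-30,0,0],[-30,0,0],[-30,0,0]],"rot":[[0,0,0],[0,0,0],[0,0,0]]}'; python3 -c "
from h import *
info();to((567,-10,215),90)
cv2.imwrite('pics/wrist10.png',grab_frame('wrist')[:,:,::-1]);cv2.imwrite('pics/side10.png',cv2.resize(grab_frame('side')[60:210,130:330],None,fx=4,fy=4)[:,:,::-1])"
```

```text
time_s: 9.63
ee_pos: [525.3, 318.7, 190.4]
ee_rot: [-166.4, 89.6, -166.2]
force: [0.2, 0.4, -0.9]
gripper_width: 15.7
time_s: 9.88
ee_pos: [527.2, 319.7, 222.9]
ee_rot: [77.4, 89.9, 77.5]
force: [0.1, 0.7, -1.3]
gripper_width: 15.4
t 9.88 pos [527.2 319.7 222.9] x [ 0.001  0.002 -1.   ] yhead 90.2 F [ 0.1  0.7 -1.3] w 15.4 q [ 30.  22.  83.   0.  75. -60.]
off [7.1, -329.8, 38.8] rot [0.2, 0.0, -0.1]
```

View pics/wrist10.png

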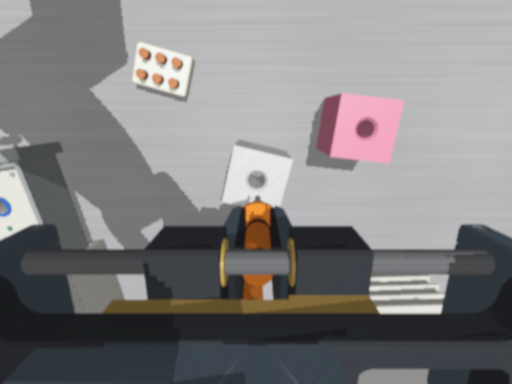

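View pics/side10.png

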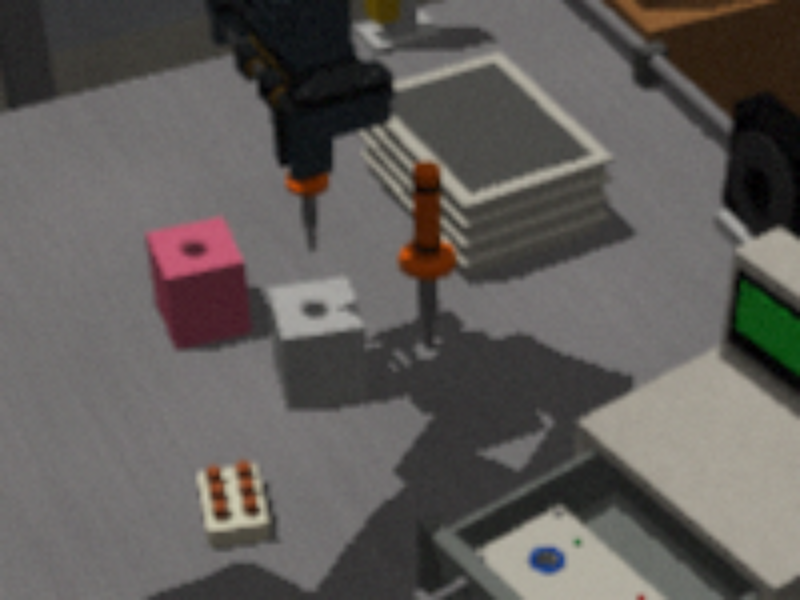

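```bash
python3 -c "
from h import *
W=cam('wrist');im=cv2.imread('pics/wrist10.png');info()
print('mouth',onz(W,(257,179.5),80))
D=cam('side'); print('mouth side',onz(D,(130+315/4,60+309/4),80))
u=(130+312/4,60+249/4); print('tip side at z142',onz(D,u,142.5), 'wr proj expected tip', proj(W,[528.5,320,143]))
print('blue side',onz(D,(130+547/4,60+559/4),62))
cv2.imwrite('pics/w10c.png',cv2.resize(im[140:310,190:330],None,fx=4,fy=4,interpolation=cv2.INTER_CUBIC))
"
```

```text
t 9.98 pos [525.7 318.8 219.6] x [-0.005 -0.001 -1.   ] yhead 90.2 F [ 0.1  0.2 -2.3] w 15.5 q [ 30.  22.  83.   0.  75. -60.]
mouth [523.28804472 318.5329697   80.        ]
mouth side [526.41762104 315.03270674  80.        ]
tip side at z142 [527.31985752 315.18492992 142.5       ] wr proj expected tip [258.41332926 199.68528735]
blue side [567.95105578 -10.9758182   62.        ]
```

View pics/w10c.png

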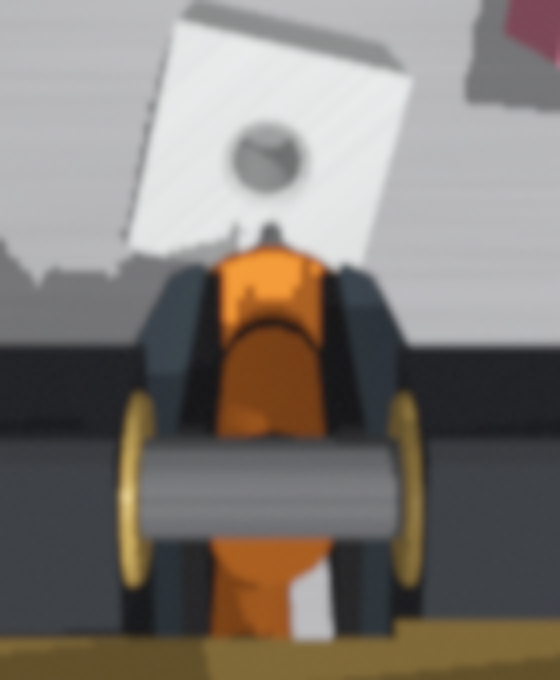

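```bash
python3 -m handwheel '{"gripper":[1,1,1,1,1],"offset":[[7,-30,2],[7,-70,6],[7,-110,12],[7,-150,18],[7,-190,22]],"rot":[[0,0,0],[0,0,0],[0,0,0],[0,0,0],[0,0,0]]}';python3 -m handwheel '{"gripper":[1,1,1,1,1],"offset":[[0,-40,5],[0,-80,10],[0,-110,14],[0,-130,16],[0,-139,16]],"rot":[[0,0,0],[0,0,0],[0,0,0],[0,0,0],[0,0,0]]}';python3 -m handwheel '{"gripper":[1,1,1,1],"offset":[[0,0,0],[0,0,0],[0,0,0],[0,0,0]],"rot":[[0,0,0],[0,0,0],[0,0,0],[0,0,0]]}'; python3 -c "
from h import *
info();to((565,-10,160),90)"
```

```text
time_s: 10.4
ee_pos: [548.0, 127.4, 211.4]
ee_rot: [-173.5, 89.6, -173.3]
force: [0.7, 0.0, -1.9]
gripper_width: 15.4
time_s: 10.82
ee_pos: [564.5, -12.6, 211.4]
ee_rot: [-174.8, 89.6, -174.8]
force: [0.8, -0.2, -1.2]
gripper_width: 15.6
time_s: 11.15
ee_pos: [565.1, -8.2, 213.0]
ee_rot: [171.5, 89.8, 171.8]
force: [-0.5, -0.2, -1.1]
gripper_width: 15.3
t 11.15 pos [565.1  -8.2 213. ] x [-0.004  0.001 -1.   ] yhead 90.3 F [-0.5 -0.2 -1.1] w 15.3 q [ -2.  18.  91.   0.  72. -92.]
off [53.0, -1.8, 0.1] rot [0.3, -0.2, -0.0]
```

```bash
python3 -m handwheel '{"gripper":[1,1,1,1,1],"offset":[[15,-2,0],[35,-2,0],[50,-2,0],[56,-2,0],[56,-2,0]],"rot":[[0,0,0],[0,0,0],[0,0,0],[0,0,0],[0,0,0]]}';python3 -m handwheel '{"gripper":[1,1,1,1],"offset":[[0,0,0],[0,0,0],[0,0,0],[0,0,0]],"rot":[[0,0,0],[0,0,0],[0,0,0],[0,0,0]]}'; python3 -c "
from h import *
info();to((565,-10,158),90)
w=grab_frame('wrist')[:,:,::-1];info()
s=grab_frame('scene')[:,:,::-1];d=grab_frame('side')[:,:,::-1]
cv2.imwrite('pics/w11.png',w);cv2.imwrite('pics/s11.png',s);cv2.imwrite('pics/d11.png',d)
f=lambda a:cv2.resize(a,None,fx=5,fy=5,interpolation=cv2.INTER_CUBIC)
cv2.imwrite('pics/s11c.png',f(s[150:240,190:310]));cv2.imwrite('pics/d11c.png',f(d[120:230,220:330]));cv2.imwrite('pics/w11c.png',f(w[130:250,190:330]))"
```

```text
time_s: 11.57
ee_pos: [564.1, -10.6, 155.9]
ee_rot: [176.4, 89.6, 176.7]
force: [-0.4, 0.5, -0.4]
gripper_width: 15.4
time_s: 11.9
ee_pos: [565.7, -11.7, 158.3]
ee_rot: [179.6, 89.9, 179.8]
force: [0.7, -0.1, -1.3]
gripper_width: 15.2
t 11.9 pos [565.7 -11.7 158.3] x [-0.002  0.    -1.   ] yhead 90.2 F [ 0.7 -0.1 -1.3] w 15.2 q [ -2.  20.  96.  -0.  64. -93.]
off [0.3, 1.7, -0.7] rot [0.2, -0.1, -0.0]
t 11.95 pos [565.6 -11.7 158.1] x [-0.002  0.    -1.   ] yhead 90.2 F [-0.4 -0.7 -1.7] w 15.7 q [ -2.  20.  96.  -0.  64. -93.]
```

View pics/w11c.png

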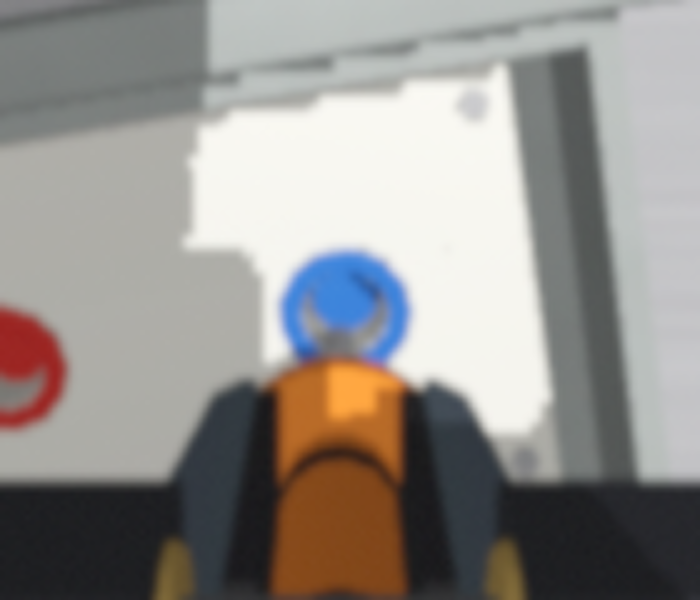

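View pics/s11c.png

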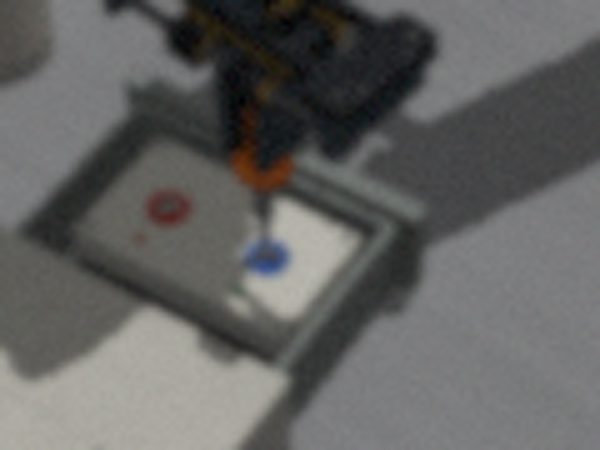

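View pics/d11c.png

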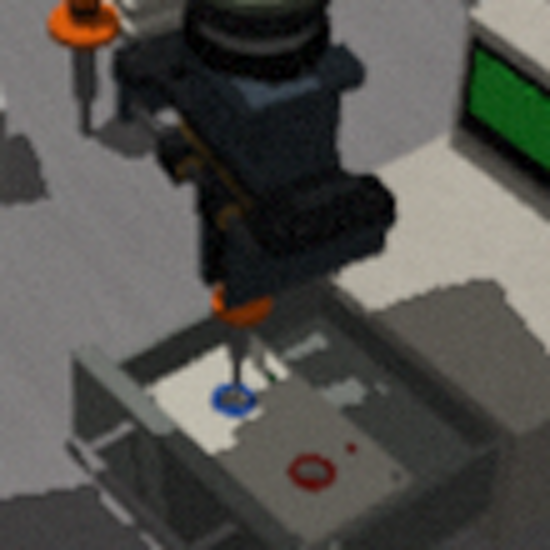

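```bash
python3 -c "
from h import *
W=cam('wrist');info();print('ring',onz(W,(190+345/5,130+312/5),62),'tip',onz(W,(190+340/5,130+345/5),78))
S=cam('scene');D=cam('side')
print('sceneRing',onz(S,(190+267/5,150+257/5),62),'sideRing',onz(D,(220+234/5,120+400/5),62))
for z in(70,78): print('tip sc',onz(S,(190+265/5,150+243/5),z),'side',onz(D,(220+237/5,120+388/5),z))
"
```

```text
t 12.05 pos [565.4 -11.8 157.7] x [-0.003  0.    -1.   ] yhead 90.2 F [ 0.7 -0.3 -1. ] w 15.6 q [ -2.  20.  96.  -0.  64. -93.]
ring [566.57394677  -9.81068397  62.        ] tip [568.65705303 -10.87006586  78.        ]
sceneRing [566.63031654  -7.40115654  62.        ] sideRing [567.58244188 -11.93127914  62.        ]
tip sc [564.22820041 -11.12597371  70.        ] side [570.02348986 -10.56816527  70.        ]
tip sc [568.86228721  -6.63326785  78.        ] side [566.0211572  -16.93577743  78.        ]
```

```bash
python3 -m handwheel '{"gripper":[1,1,1,1,1],"offset":[[0,1,-1.5],[6,1,-1.5],[12,1,-1.5],[18,1,-1.5],[23,1,-1.5]],"rot":[[0,0,0],[0,0,0],[0,0,0],[0,0,0],[0,0,0]]}' 40;python3 -m handwheel '{"gripper":[1,1,1],"offset":[[0,0,0],[0,0,0],[0,0,0]],"rot":[[0,0,0],[0,0,0],[0,0,0]]}'; python3 -c "
from h import *
info();
w=grab_frame('wrist')[:,:,::-1]
s=grab_frame('scene')[:,:,::-1]
f=lambda a:cv2.resize(a,None,fx=5,fy=5,interpolation=cv2.INTER_CUBIC)
cv2.imwrite('pics/s12c.png',f(s[150:240,190:310]));cv2.imwrite('pics/w12c.png',f(w[130:250,190:330]))"
```

```text
time_s: 12.47
ee_pos: [563.1, -10.7, 133.2]
ee_rot: [178.0, 89.7, 178.2]
force: [-0.1, -0.7, -1.5]
gripper_width: 15.4
time_s: 12.72
ee_pos: [563.7, -10.7, 134.3]
ee_rot: [178.4, 89.8, 178.5]
force: [-0.7, -0.9, -1.5]
gripper_width: 15.4
t 12.72 pos [563.7 -10.7 134.3] x [-0.003  0.    -1.   ] yhead 90.2 F [-0.7 -0.9 -1.5] w 15.4 q [ -2.  21.  98.  -0.  61. -92.]
```

View pics/w12c.png

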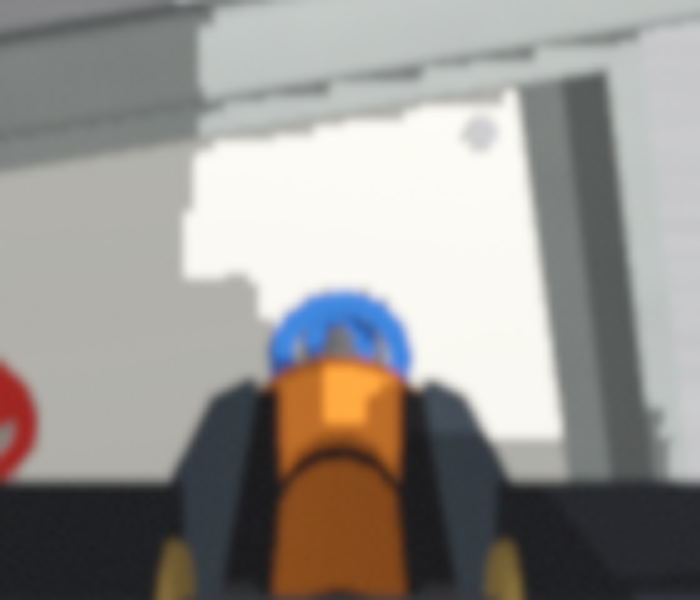

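View pics/s12c.png

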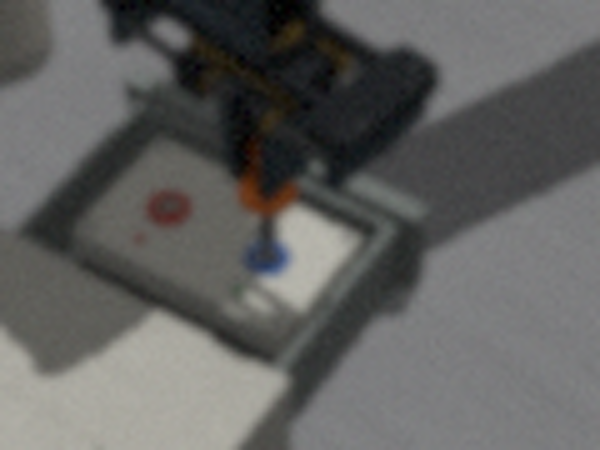

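The tip (341,340 in the crop) is inside the blue ring with no contact force. Now pressing.

```bash
python3 -m handwheel '{"gripper":[1,1,1,1,1],"offset":[[2,0,0],[4,0,0],[6,0,0],[7,0,0],[7,0,0]],"rot":[[0,0,0],[0,0,0],[0,0,0],[0,0,0],[0,0,0]]}' 45; python3 -c "
from h import *
info()"
```

```text
time_s: 13.23
ee_pos: [563.8, -10.7, 127.5]
ee_rot: [179.5, 89.8, 179.7]
force: [0.1, -0.3, 2.8]
gripper_width: 15.5
t 13.23 pos [563.8 -10.7 127.5] x [-0.003  0.    -1.   ] yhead 90.2 F [ 0.1 -0.3  2.8] w 15.5 q [ -2.  21.  98.  -0.  60. -92.]
```

```bash
python3 -m handwheel '{"gripper":[1,1,1,1],"offset":[[1,0,0],[2,0,0],[3,0,0],[3,0,0]],"rot":[[0,0,0],[0,0,0],[0,0,0],[0,0,0]]}'; python3 -c "
from h import *
info()"
```

```text
time_s: 13.57
ee_pos: [564.0, -10.7, 125.1]
ee_rot: [178.2, 89.9, 178.4]
force: [-0.4, 0.5, 5.8]
gripper_width: 15.1
t 13.57 pos [564.  -10.7 125.1] x [-0.002  0.    -1.   ] yhead 90.2 F [-0.4  0.5  5.8] w 15.1 q [ -2.  21.  99.  -0.  60. -92.]
```

```bash
python3 -m handwheel '{"gripper":[1,1,1,1,1],"offset":[[1,0,0],[2,0,0],[2,0,0],[2,0,0],[2,0,0]],"rot":[[0,0,0],[0,0,0],[0,0,0],[0,0,0],[0,0,0]]}';python3 -m handwheel '{"gripper":[1,1,1,1,1],"offset":[[0.5,0,0],[1,0,0],[1,0,0],[1,0,0],[1,0,0]],"rot":[[0,0,0],[0,0,0],[0,0,0],[0,0,0],[0,0,0]]}';  python3 -c "
from h import *
info()"
```

```text
time_s: 13.98
ee_pos: [565.3, -10.5, 124.8]
ee_rot: [13.2, 89.9, 13.3]
force: [-1.7, 1.2, 12.0]
gripper_width: 15.6
time_s: 14.4
ee_pos: [565.9, -10.4, 124.7]
ee_rot: [8.4, 89.8, 8.6]
force: [-0.8, 1.3, 15.0]
gripper_width: 15.4
t 14.4 pos [565.9 -10.4 124.7] x [ 0.004  0.001 -1.   ] yhead 90.2 F [-0.8  1.3 15. ] w 15.4 q [ -2.  21.  99.   0.  60. -92.]
```

The button has bottomed: z stalls at 124.7 while the force rises to 15 N. I hold a few rows more, then look again from the scene camera.

```bash
python3 -m handwheel '{"gripper":[1,1,1,1],"offset":[[0,0,0],[0,0,0],[0,0,0],[0,0,0]],"rot":[[0,0,0],[0,0,0],[0,0,0],[0,0,0]]}';  python3 -c "
from h import *
info()
s=grab_frame('scene')[:,:,::-1]; d=grab_frame('side')[:,:,::-1]
f=lambda a:cv2.resize(a,None,fx=5,fy=5,interpolation=cv2.INTER_CUBIC)
cv2.imwrite('pics/s13c.png',np.hstack([f(s[150:230,215:290]),f(d[160:240,230:305])]))"
```

```text
time_s: 14.73
ee_pos: [565.9, -10.4, 124.7]
ee_rot: [8.4, 89.8, 8.6]
force: [-1.9, 0.9, 16.3]
gripper_width: 15.4
t 14.73 pos [565.9 -10.4 124.7] x [ 0.004  0.001 -1.   ] yhead 90.2 F [-1.9  0.9 16.3] w 15.4 q [ -2.  21.  99.   0.  60. -92.]
```

View pics/s13c.png

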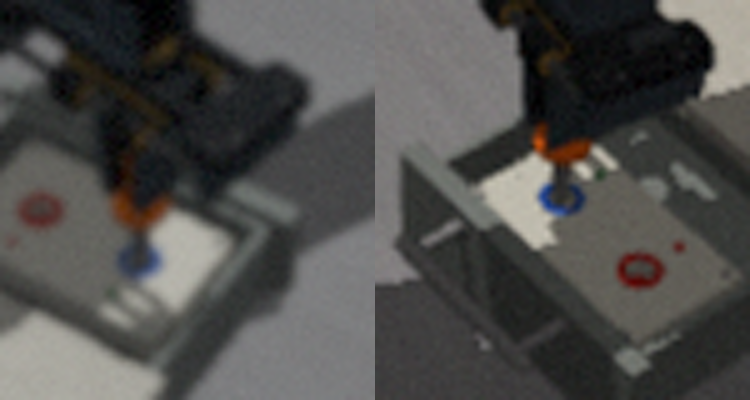

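Both views show the tip inside the blue ring, and the expected tip height (about 44.5) matches full travel (45). Lifting out.

```bash
python3 -m handwheel '{"gripper":[1,1,1,1,1],"offset":[[-6,0,0],[-16,0,0],[-35,0,0],[-60,0,0],[-95,0,0]],"rot":[[0,0,0],[0,0,0],[0,0,0],[0,0,0],[0,0,0]]}';python3 -m handwheel '{"gripper":[1,1,1],"offset":[[0,0,0],[0,0,0],[0,0,0]],"rot":[[0,0,0],[0,0,0],[0,0,0]]}';  python3 -c "
from h import *
info();to((526,319.2,222),90.2)
cv2.imwrite('pics/w14.png',grab_frame('wrist')[:,:,::-1])"
```

```text
time_s: 15.25
ee_pos: [561.6, -10.7, 214.5]
ee_rot: [178.2, 89.4, 178.3]
force: [-0.5, -0.2, -1.3]
gripper_width: 15.3
time_s: 15.5
ee_pos: [563.0, -10.7, 215.4]
ee_rot: [178.8, 89.7, 179.0]
force: [-1.1, 0.1, -1.4]
gripper_width: 15.6
t 15.5 pos [563.  -10.7 215.4] x [-0.006  0.    -1.   ] yhead 90.2 F [-1.1  0.1 -1.4] w 15.6 q [ -2.  17.  91.  -0.  72. -92.]
off [-6.3, 330.0, -36.1] rot [-0.0, -0.3, -0.0]
```

View pics/w14.png

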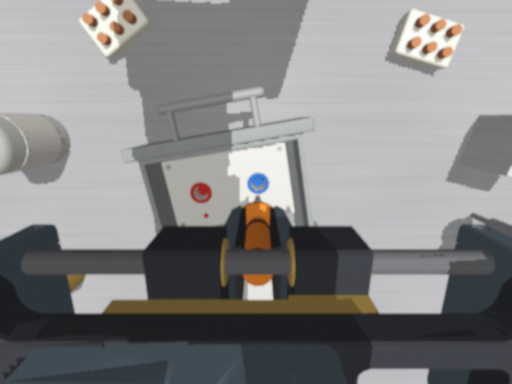

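The drawer is still out, and the blue button and stylus are clear. Back to the stand.

```bash
python3 -m handwheel '{"gripper":[1,1,1,1,1],"offset":[[-6,30,-2],[-6,70,-6],[-6,110,-12],[-6,150,-18],[-6,190,-22]],"rot":[[0,0,0],[0,0,0],[0,0,0],[0,0,0],[0,0,0]]}';python3 -m handwheel '{"gripper":[1,1,1,1,1],"offset":[[0,40,-5],[0,80,-10],[0,110,-13],[0,130,-14],[0,140,-14]],"rot":[[0,0,0],[0,0,0],[0,0,0],[0,0,0],[0,0,0]]}';python3 -m handwheel '{"gripper":[1,1,1,1],"offset":[[0,0,0],[0,0,0],[0,0,0],[0,0,0]],"rot":[[0,0,0],[0,0,0],[0,0,0],[0,0,0]]}'; python3 -c "
from h import *
info();to((526,319.2,190),90.2)"
```

```text
time_s: 15.97
ee_pos: [539.6, 180.4, 220.5]
ee_rot: [-171.1, 89.6, -170.9]
force: [0.7, 0.4, -1.3]
gripper_width: 15.5
time_s: 16.38
ee_pos: [525.4, 321.6, 220.2]
ee_rot: [-170.9, 89.6, -170.6]
force: [-0.6, -0.7, -1.5]
gripper_width: 15.3
time_s: 16.72
ee_pos: [527.1, 317.6, 222.3]
ee_rot: [-169.3, 89.8, -169.2]
force: [-1.0, -0.1, -0.6]
gripper_width: 15.4
t 16.72 pos [527.1 317.6 222.3] x [-0.004 -0.001 -1.   ] yhead 90.1 F [-1.  -0.1 -0.6] w 15.4 q [ 30.  22.  83.   0.  75. -60.]
off [32.3, 1.7, -1.0] rot [-0.1, -0.2, 0.0]
```

```bash
python3 -m handwheel '{"gripper":[1,1,1,1,1],"offset":[[12,1.6,-0.5],[30,1.6,-0.5],[44,1.6,-0.5],[48,1.6,-0.5],[48,1.6,-0.5]],"rot":[[0,0,0],[0,0,0],[0,0,0],[0,0,0],[0,0,0]]}';python3 -m handwheel '{"gripper":[1,1,1,1,1],"offset":[[0,0,0],[0,0,0],[0,0,0],[0,0,0],[0,0,0]],"rot":[[0,0,0],[0,0,0],[0,0,0],[0,0,0],[0,0,0]]}'; python3 -c "
from h import *
info();
w=grab_frame('wrist')[:,:,::-1];info();d=grab_frame('side')[:,:,::-1];s=grab_frame('scene')[:,:,::-1]
f=lambda a:cv2.resize(a,None,fx=5,fy=5,interpolation=cv2.INTER_CUBIC)
cv2.imwrite('pics/w15.png',f(w[120:240,190:320]));cv2.imwrite('pics/sd15.png',np.hstack([f(s[210:290,310:385]),f(d[90:170,175:250])]))"
```

```text
time_s: 17.13
ee_pos: [525.8, 319.4, 173.5]
ee_rot: [-166.1, 89.7, -166.0]
force: [0.5, -0.5, -1.1]
gripper_width: 15.0
time_s: 17.55
ee_pos: [526.5, 320.9, 175.1]
ee_rot: [166.1, 89.9, 166.3]
force: [-0.4, -1.2, -1.3]
gripper_width: 15.3
t 17.55 pos [526.5 320.9 175.1] x [-0.002  0.001 -1.   ] yhead 90.2 F [-0.4 -1.2 -1.3] w 15.3 q [ 30.  24.  87.   0.  69. -60.]
t 17.6 pos [526.3 320.9 174.9] x [-0.003  0.    -1.   ] yhead 90.2 F [-0.3  0.3 -0.3] w 14.8 q [ 30.  24.  87.   0.  69. -60.]
```

View pics/w15.png

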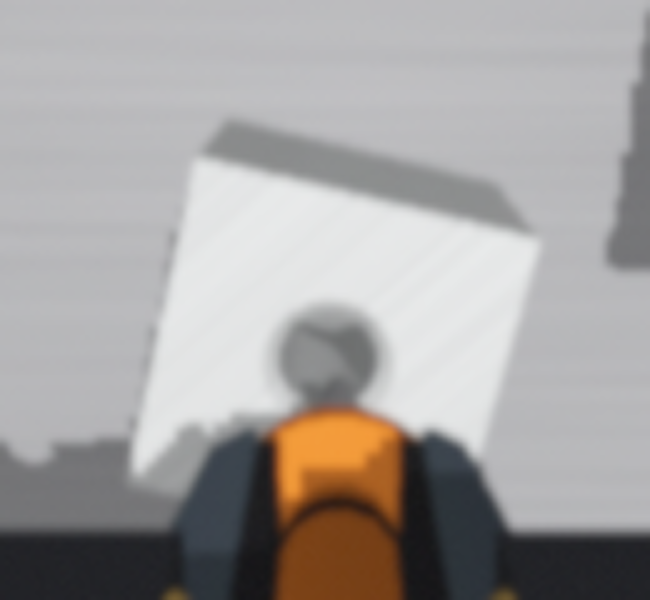

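View pics/sd15.png

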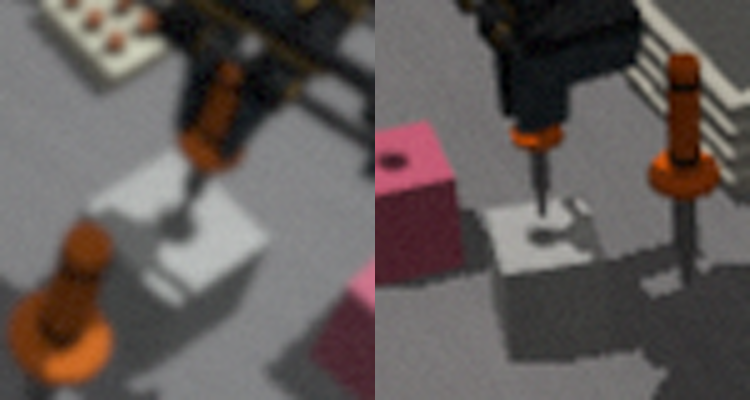

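```bash
python3 -c "
from h import *
W=cam('wrist');info();print('mouth',onz(W,(190+330/5,120+354/5),80),'tip',onz(W,(190+331/5,120+385/5),94.5)); print(proj(W,[528.2,320.9,94.5]))"
```

```text
t 17.7 pos [526.3 320.9 174.7] x [-0.003  0.    -1.   ] yhead 90.2 F [ 0.2  0.8 -1.2] w 15.6 q [ 30.  24.  87.   0.  69. -60.]
mouth [525.47045432 319.79071733  80.        ] tip [527.66209235 320.04558347  94.5       ]
[257.08352654 197.5350322 ]
```

```bash
python3 -m handwheel '{"gripper":[1,1,1,1,1],"offset":[[3,-1.3,-0.5],[12,-1.3,-0.5],[24,-1.3,-0.5],[36,-1.3,-0.5],[45,-1.3,-0.5]],"rot":[[0,0,0],[0,0,0],[0,0,0],[0,0,0],[0,0,0]]}';python3 -m handwheel '{"gripper":[1,1],"offset":[[0,0,0],[0,0,0]],"rot":[[0,0,0],[0,0,0]]}'; python3 -c "
from h import *
info()
w=grab_frame('wrist')[:,:,::-1]
cv2.imwrite('pics/w16.png',cv2.resize(w[120:240,190:320],None,fx=5,fy=5,interpolation=cv2.INTER_CUBIC))"
```

```text
time_s: 18.12
ee_pos: [524.9, 319.1, 127.7]
ee_rot: [-169.6, 89.7, -169.4]
force: [0.1, -0.5, -0.2]
gripper_width: 15.2
time_s: 18.28
ee_pos: [525.2, 319.3, 128.7]
ee_rot: [-171.7, 89.7, -171.5]
force: [-0.1, -0.3, -0.8]
gripper_width: 15.0
t 18.28 pos [525.2 319.3 128.7] x [-0.005 -0.001 -1.   ] yhead 90.2 F [-0.1 -0.3 -0.8] w 15.0 q [ 30.  26.  91.   0.  64. -60.]
```

View pics/w16.png

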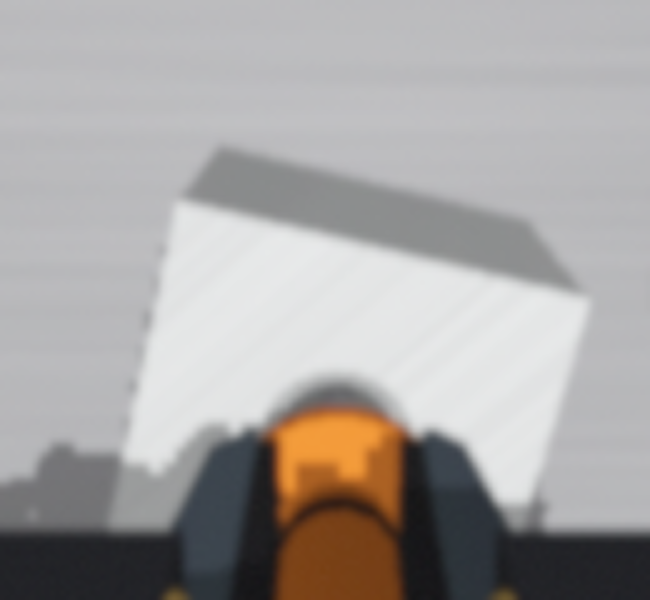

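The tip is in the hole with no contact force. Going on down.

```bash
python3 -m handwheel '{"gripper":[1,1,1,1,1],"offset":[[5,0,0.5],[12,0,0.5],[19,0,0.5],[25,0,0.5],[29,0,0.5]],"rot":[[0,0,0],[0,0,0],[0,0,0],[0,0,0],[0,0,0]]}';python3 -m handwheel '{"gripper":[1,1],"offset":[[0,0,0],[0,0,0]],"rot":[[0,0,0],[0,0,0]]}'; python3 -c "
from h import *
info()"
```

```text
time_s: 18.75
ee_pos: [525.5, 319.2, 99.3]
ee_rot: [-172.4, 89.7, -172.2]
force: [0.8, -0.5, -1.2]
gripper_width: 15.0
time_s: 18.92
ee_pos: [525.9, 319.4, 100.1]
ee_rot: [-176.3, 89.8, -176.1]
force: [-0.5, -0.2, -1.0]
gripper_width: 15.1
t 18.92 pos [525.9 319.4 100.1] x [-0.004 -0.    -1.   ] yhead 90.2 F [-0.5 -0.2 -1. ] w 15.1 q [ 30.  27.  93.   0.  60. -60.]
```

```bash
python3 -m handwheel '{"gripper":[1,1,1,1,1],"offset":[[1,0,0],[2,0,0],[3,0,0],[4,0,0],[4,0,0]],"rot":[[0,0,0],[0,0,0],[0,0,0],[0,0,0],[0,0,0]]}';python3 -m handwheel '{"gripper":[1,1,1],"offset":[[0.7,0,0],[0.7,0,0],[0.7,0,0]],"rot":[[0,0,0],[0,0,0],[0,0,0]]}'; python3 -c "
from h import *
info()"
```

```text
time_s: 19.33
ee_pos: [525.9, 319.4, 96.4]
ee_rot: [179.8, 89.8, -180.0]
force: [-0.4, 0.9, -2.3]
gripper_width: 15.1
time_s: 19.58
ee_pos: [525.9, 319.5, 95.7]
ee_rot: [178.9, 89.8, 179.1]
force: [-0.4, 0.0, -0.7]
gripper_width: 15.5
t 19.58 pos [525.9 319.5  95.7] x [-0.004  0.    -1.   ] yhead 90.2 F [-0.4  0.  -0.7] w 15.5 q [ 30.  27.  94.   0.  59. -60.]
```

```bash
python3 -m handwheel '{"gripper":[1,1,1,1],"offset":[[0.8,0,0],[1.5,0,0],[1.5,0,0],[1.5,0,0]],"rot":[[0,0,0],[0,0,0],[0,0,0],[0,0,0]]}'; python3 -c "
from h import *
info()"
```

```text
time_s: 19.92
ee_pos: [526.1, 319.5, 95.3]
ee_rot: [169.3, 89.8, 169.5]
force: [-1.4, -0.8, 5.2]
gripper_width: 15.3
t 19.92 pos [526.1 319.5  95.3] x [-0.003  0.    -1.   ] yhead 90.2 F [-1.4 -0.8  5.2] w 15.3 q [ 30.  27.  94.   0.  59. -60.]
```

Contact at the same height as at pick-up (95.3). The collar is seated, so I release.

```bash
python3 -m handwheel '{"gripper":[0.9,0.7,0.5,0.35,0.35],"offset":[[0,0,0],[0,0,0],[0,0,0],[0,0,0],[0,0,0]],"rot":[[0,0,0],[0,0,0],[0,0,0],[0,0,0],[0,0,0]]}';python3 -m handwheel '{"gripper":[0.35,0.35,0.35],"offset":[[0,0,0],[0,0,0],[0,0,0]],"rot":[[0,0,0],[0,0,0],[0,0,0]]}'; python3 -c "
from h import *
info();to((525.9,319.4,97),90.2)
w=grab_frame('wrist')[:,:,::-1]
cv2.imwrite('pics/w17.png',w)"
```

```text
time_s: 20.33
ee_pos: [525.9, 319.5, 94.0]
ee_rot: [-179.8, 89.8, -179.7]
force: [-0.2, -1.0, -0.8]
gripper_width: 39.1
time_s: 20.58
ee_pos: [525.9, 319.5, 94.1]
ee_rot: [179.9, 89.8, -179.9]
force: [0.9, 0.1, -0.1]
gripper_width: 58.2
t 20.58 pos [525.9 319.5  94.1] x [-0.004 -0.    -1.   ] yhead 90.2 F [ 0.9  0.1 -0.1] w 58.2 q [ 30.  27.  94.   0.  59. -60.]
off [-2.9, -0.1, -0.1] rot [-0.0, -0.2, -0.0]
```

View pics/w17.png

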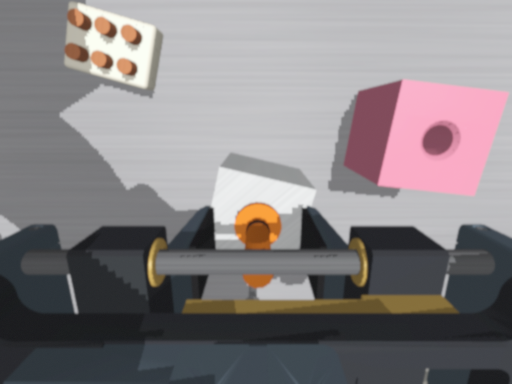

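The stylus (258,235) stands free between the open fingers. Lifting straight up to look.

```bash
python3 -m handwheel '{"gripper":[0.35,0.35,0.35,0.35,0.35],"offset":[[-10,0,0],[-30,0,0],[-60,0,0],[-95,0,0],[-130,0,0]],"rot":[[0,0,0],[0,0,0],[0,0,0],[0,0,0],[0,0,0]]}';python3 -m handwheel '{"gripper":[0.35,0.35,0.35,0.35,0.35],"offset":[[-20,0,20],[-40,0,45],[-50,0,48],[-50,0,48],[-50,0,48]],"rot":[[0,0,0],[0,0,0],[0,0,0],[0,0,0],[0,0,0]]}'; python3 -c "
from h import *
info();W=cam('wrist')
w=grab_frame('wrist')[:,:,::-1];s=grab_frame('scene')[:,:,::-1];d=grab_frame('side')[:,:,::-1]
for n,i in(('w18',w),('s18',s),('d18',d)): cv2.imwrite('pics/%s.png'%n,i)
f=lambda a:cv2.resize(a,None,fx=5,fy=5,interpolation=cv2.INTER_CUBIC)
cv2.imwrite('pics/sd18.png',np.hstack([f(s[225:305,305:380]),f(d[90:170,175:250])]))
h=cv2.cvtColor(w,cv2.COLOR_BGR2HSV); m=cv2.inRange(h,(3,120,80),(24,255,255)); m[180:]=0;m[:90]=0;m[:,:220]=0;m[:,300:]=0
c=max(cv2.findContours(m,cv2.RETR_EXTERNAL,cv2.CHAIN_APPROX_NONE)[0],key=cv2.contourArea);e=cv2.fitEllipse(c);print(e,onz(W,e[0],84))"
```

```text
time_s: 21.05
ee_pos: [526.0, 319.3, 226.1]
ee_rot: [-177.0, 89.8, -176.8]
force: [0.1, -0.5, -0.0]
gripper_width: 59.5
time_s: 21.47
ee_pos: [574.5, 319.5, 274.7]
ee_rot: [168.2, 89.8, 168.4]
force: [0.3, 0.1, -0.3]
gripper_width: 59.4
t 21.47 pos [574.5 319.5 274.7] x [-0.003  0.001 -1.   ] yhead 90.2 F [ 0.3  0.1 -0.3] w 59.4 q [ 28.  25.  71.   0.  84. -62.]
((257.2892761230469, 137.5651397705078), (23.088869094848633, 23.268489837646484), 47.71230697631836) [527.85800368 319.79278324  84.        ]
```

View pics/sd18.png

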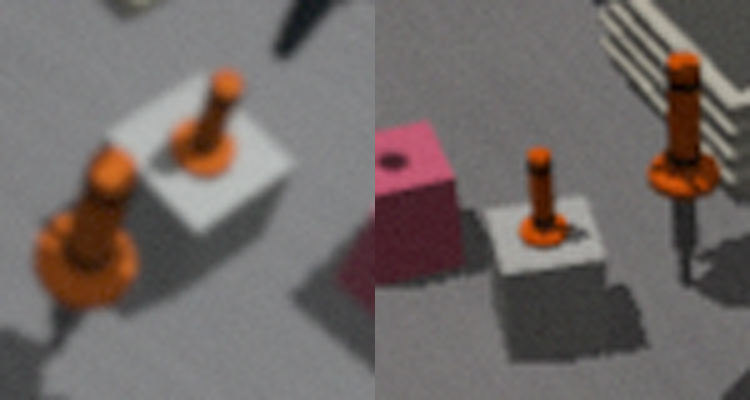

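View pics/s18.png

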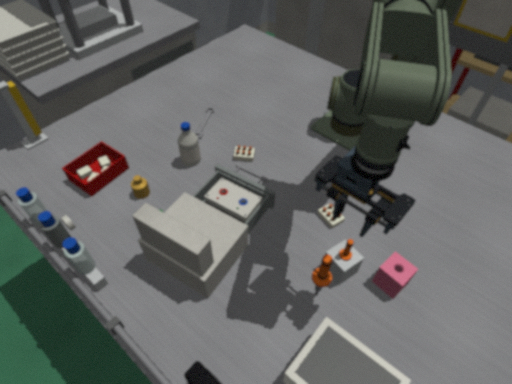

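View pics/d18.png

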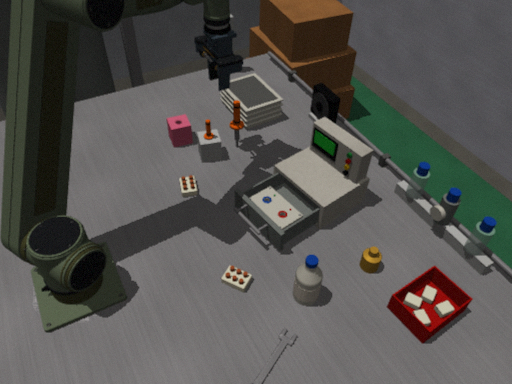

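View pics/w18.png

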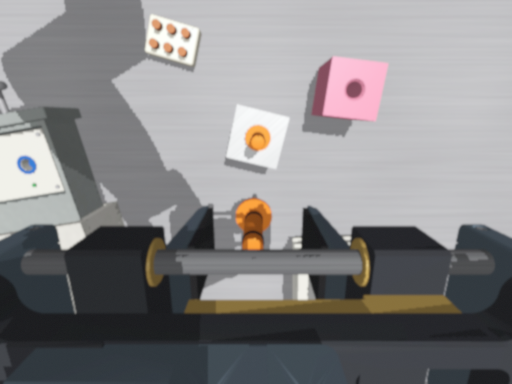

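The stylus stands upright in the stand, its collar at (527.9,319.8) as at the start. The bottle, terminals, spanner and master look unmoved. One last check of the drawer.

```bash
python3 -c "
from h import *
W=cam('wrist');im=cv2.imread('pics/w18.png');h=cv2.cvtColor(im,cv2.COLOR_BGR2HSV)
m=cv2.inRange(h,(100,120,60),(125,255,255)); m[:,100:]=0;m[:130]=0;m[200:]=0
c=max(cv2.findContours(m,cv2.RETR_EXTERNAL,cv2.CHAIN_APPROX_NONE)[0],key=cv2.contourArea);e=cv2.fitEllipse(c);print('blue',e,onz(W,e[0],62))
for n in('scene','side'):
  a=cv2.imread('pics/%s0.png'%n).astype(int);b=cv2.imread('pics/%s18.png'%n[0 if n=='scene' else 0] if n=='scene' else 'pics/d18.png').astype(int)
  boxes={'scene':[('bottle',170,115,205,170),('termb',228,140,262,165),('master',125,170,155,205),('spanner',195,100,220,140)],'side':[('bottle',288,250,328,308),('termb',217,260,257,295),('master',357,242,387,275),('spanner',255,325,300,384),('terma',175,172,202,200)]}[n]
  for q,x0,y0,x1,y1 in boxes: print(n,q,np.abs(a-b)[y0:y1,x0:x1].mean().round(1))
info()"
```

```text
blue ((26.219284057617188, 164.4250946044922), (13.838356018066406, 18.107873916625977), 124.26483917236328) [566.29774001  -9.32476671  62.        ]
scene bottle 10.1
scene termb 11.4
scene master 10.2
scene spanner 11.2
side bottle 3.1
side termb 2.7
side master 2.6
side spanner 2.7
side terma 29.0
t 21.62 pos [573.4 319.4 273. ] x [-0.006 -0.001 -1.   ] yhead 90.2 F [-0.7  0.6 -0.5] w 59.2 q [ 28.  25.  72.   0.  84. -62.]
```

```bash
python3 -c "
from workcell import *
print(job_done())"
```

```text
the job is handed in; nothing more can be done
None
```

I pulled the drawer to its stop, pressed the blue button with the small orange stylus, put the stylus back in the aluminium stand, and handed the job in at about 21.6 s. No verdict was reported.

- **Drawer:** it moved about 141.5 mm, with the pull force building up at the stop. The blue ring was last measured at (566,-9), within about 1 mm of where it was at the stop, so the drawer stayed out.
- **Blue button:** the tip height stalled at full travel while the force rose to about 15 N. I held it there for roughly 1 s. I never went near the red button.
- **Stylus:** the gripper reached the same height as at pick-up when the collar touched the stand. The last pictures show it upright, with the collar at (528,320) as at the start, and the gripper well clear of everything.
- **Other objects:** the bottle, terminal_b, spanner and master did not move in the side view. The area around terminal_a differed between the first and last side pictures. The terminal sits at the same pixels, so I put that down to the arm's shadow.
- **Disagreement:** the description puts the blue hole 113 mm behind the handle, but I measured about 103 mm. Three wrist views and the side camera agreed on (567,-10), so I used that, and the tip went into the hole there.

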